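# Clamp a circular knife for truing

### The job

Build the pack on the truing fixture: set the circular knife flat and centred on the round plate, then the solid cap centred on the knife, each put down rather than dropped. Swing the clamp arm over the pack up to its stop, turn the thumbscrew clockwise until it seats on the cap, then back it off a quarter turn so that the knife can still be tapped true. Finish while still gripping the thumbscrew at that setting, and leave the other things on the bench where they are.

Things in the scene. Friction and masses are not known exactly. Their poses are not given: they have to be found in the camera images.
- fixture: Truing fixture, bolted down: dark iron base 235 x 140 x 14 mm, a round steel work plate and a post. Origin on the bench under the centre of the work plate; its x axis points from the plate to the post, z up.
- plate_top (a point): Centre of the top face of the round work plate (diameter 120 mm, top 34 mm above the bench, with thin scribed circles of 70 and 96 mm diameter round the centre).
- post_axis (a point): Point on the axis of the post (28 mm diameter, 110 mm from the plate centre along the fixture's x), at the middle of the swing arm's height, 86 mm above the bench. The clamp arm pivots here.
- swing (a joint): Clamp arm's angle in rad: 0 = against its stop, screw over the plate centre. Grows counterclockwise from above: seen from the post axis the arm points at angle (fixture yaw + pi + value). Starts swung aside at 1.2 to 1.6. Stiff, stays where left; about 3 N at 70 mm from the post axis moves it.
- boss (a point): On the screw's axis in the arm's boss, at the middle of the arm's height (86 mm above the bench), 110 mm from the post axis. The arm is an iron bar 26 mm wide, underside 76 and top 96 mm above the bench, from the hub on the post (42 mm diameter, top of its cap nut 109 mm up) to the boss (36 mm diameter, top 101 mm up). x points back to the post.
- screw (a joint): Clamp screw, in rad relative to the arm: 0 = fully down, a hard seat on a complete pack; grows counterclockwise from above as it is backed off (8 mm rise per turn, at most 4.6). At 0 the thumb bar lies along the arm. Starts between 1.4 and 2.7. Drag is light, about 0.06 N m; it stays where left.
- bar_mid (a point): Middle of the thumb bar on top of the screw: a bright steel bar 50 mm long, 12 mm thick and 24 mm tall, to be gripped across its 12 mm. x along the bar, z up; the bar reaches 12 mm above and below this point. The point is 123 mm above the bench when the screw is fully down; the boss below the bar ends 22 mm under this point and the collar on the screw 16 mm under it.
- thumb_bar: The same thumb bar; origin on its axis at its underside, x along the bar.
- clamp_pad: Round swivel pad under the screw, 22 mm diameter and 10 mm high; origin at the centre of its underside. Moves with the arm and the screw.
- knife: Circular slitting knife: plain steel ring disc, 64 mm outside diameter, 22 mm bore, 8 mm thick, 170 g, lying flat. Origin at the centre of its underside, z up.
- cap: Clamp cap: solid plain steel disc without a hole, 46 mm diameter, 12 mm thick, 150 g, lying flat. Origin at the centre of its underside, z up.
- spacer: Bystander: spacer ring of steel, 40 mm outside diameter, 22 mm bore, 16 mm high. Origin at the centre of its underside. It can lie on any of the three places of knife, cap and spacer.
- wrench: Bystander: wrench, 180 mm long, lying along its x; origin at its middle, on the bench.
- brush: Bystander: hand brush, 150 mm long, lying along its x; origin at its middle, on the bench.
- bottle: Bystander: white bottle, 52 mm diameter, 130 mm tall, standing. Origin at the centre of its underside.
- pumice_wheel: Bystander: loose grinding wheel lying flat, 100 mm diameter, 25 mm thick. Origin at the centre of its underside.
- kitchen_knife: Bystander: kitchen knife with a blue handle, 265 mm long, lying along its x (blade to +x); origin near the bolster, on the bench.
- dial_stand: Fixed bystander: dial gauge on a magnet stand, 205 mm tall, base 50 x 60 mm; its arm and dial reach 130 mm from the post towards its own -y. Origin at the centre of its underside.
Things that resemble listed ones, but are neither listed nor needed, are in the scene too. What is shaped like the knife but orange is not meant. What is shaped like the cap but orange is not meant.

How it is judged:
By the outcome, as a careful person would: the job done as asked, in the order asked, and still so for the second after the job is handed in, while the arm keeps its last pose, push and grip.
It also fails if it takes over 72 s, if anything falls off the work surface, if the arm or the gripper's body presses on something with over 40 N, if the wrist force passes 120 N, or if a joint passes its speed limit or range.

### The arm

A 6-joint arm with a two-finger parallel gripper is mounted at the origin on the work surface. World frame = base frame: x ahead of the robot, y to its left, z up, the work surface at z = 0. Lengths are in m, angles in rad, forces in N, time in s.
With the tool pointing down it reaches from about 0.3 to 0.875 m from the base axis. Payload 6.4 kg.
Tool frame: the origin (TCP) lies at the centre of the arm's flange, where the gripper is bolted on; the fingertips stand 173 mm ahead of it and the grasp point (between the pads) lies ctrl.grip_point_offset ahead of it (ctrl.grip_point_offset is the distance from the TCP to the grasp point, in m); z points along the fingers, y is the direction in which the jaws open and shut (so a half turn about z gives the same grasp; the last joint's range is limited). The gripper opens to 85 mm and grips with 20 to 120 N. Pads are 22 mm wide; open, the fingers measure 114 mm over their backs; the gripper's body (76 mm by 85 mm) begins 54 mm behind the grasp point. The pads swing forward as they close: fully open they stand 13 mm farther back than shut.
Start: joints at [1.001, 0.181, 1.607, -0, 1.354, -0.206], TCP at [0.205, 0.537, 0.405] pointing down, gripper open.
Joint ranges: [-2.99, 2.99], [-0.89, 2.07], [0.3, 2.58], [-1.14, 4.28], [0, 2.63], [-3.12, 3.12]. Speed limits (rad/s): [2.57, 2.57, 3.01, 3.14, 3.14, 3.14].

### API

Orientations are given as a unit quaternion [w, x, y, z].
In Python, from bench import ctrl, cams, boxes_of, landmark_of gives the robot as it stands.
- The arm moves only by the shell command python3 -m handwheel 'ROWS'. ROWS is JSON, a list of rows, each an object with "offset": the shift along the tool's x, y, z in m, a list of three; "spin": the turn about the tool's z in degrees; "grip": the opening, from 0 (shut) to 1 (fully open). A call has 1 to 20 rows; each row is the pose to reach, as a shift and turn from the pose commanded when the call began, along the tool's axes at that moment; what a row does not reach only later rows make up. A row lasts 1/8 s, in which the tool goes at most 62.5 mm and 10.7 degrees, less where a joint would pass 70% of its speed; a pose out of reach is approached as far as the arm can. A call with a gripper value outside its range is refused whole. The fingers move at their own pace and stop on an object; the grip force is fixed at half the most. Time passes only in rows, so rows that repeat a pose let the fingers close. It gives the time, the measured TCP pose, the force and the opening at its end, in the units of the state.
- ctrl.get_obs(): the state, without advancing time (a new reading comes with each control period).
- cams.camera(name): name is "side" or "top"; returns a dict with "color" (420x560x3 uint8, red, green, blue), "camera_matrix" (3x3 intrinsics, pixels), "distortion" ([k1, k2, p1, p2, k3] as OpenCV has them; the pictures are not rectified), "view" (4x4, takes a point from world to camera coordinates). Camera axes: x right, y up, looking along -z (the intrinsics and any distortion apply to the point x, -y, -z); pixel columns grow to the right and rows downward; lengths in m; the calibration is good to about 2 mm. A picture is of the moment at which its call begins. There is no depth.
- ctrl.hand_in(): hands the job in, once; it reports no verdict.
Trained networks look in a picture, given as the dict that the camera call returned (one of the last four; its "shot" number tells which), for a name from the list of things; names that differ only in an ending like _2 or _b are one class to them, and where a whole thing is asked for, a point or a joint stands for the part that bears it (a point fixed in the world has none). Each returns a list of dicts, best first, with "confidence" (0 to 1); they miss things now and then, are a little off and sometimes report something else, mostly with a low value. They report only what shows in the picture. A call takes as long as a camera call. They do not tell look-alikes from the thing itself.
- boxes_of(picture, thing): "uv" ([column, row] in pixels, amid what is visible of it).
- landmark_of(picture, thing): "uv" ([column, row] in pixels: a listed point, or the origin of a listed thing).
The state is a dict: "time_s": time; "q": joint angles; "dq": joint speeds; "joint_efforts": joint torques, N m; "eef_pos": TCP position; "eef_rot": TCP orientation; "wrist_force": force on the tool from outside, world axes, zero at the start; "torque": the same for the moment, N m; "opening": opening from 0.0 (shut) to 1.0 (fully open).
Only numpy, scipy, OpenCV 4.12 (cv2) and the standard library are available. Lean on these libraries where they do the work, as an engineer would, in place of code of your own. Each camera call takes 0.05 s, during which the arm holds its last target.

## Working session

There is one attempt and no reset: what is moved stays moved. The work goes in short steps, Python scripts to look and compute and a shell command to move; the robot and the scene stay as the last step left them, time stands still between calls to the robot, and variables do not carry over. Pictures are saved under pics/ and viewed, and the job is handed in when it is done.

```bash
ls; mkdir -p pics
python3 - <<'E'
from bench import ctrl,cams
import cv2
print(ctrl.get_obs(), ctrl.grip_point_offset)
for n in("top","side"):
    c=cams.camera(n); cv2.imwrite(f"pics/{n}0.png",c["color"][:,:,::-1]); print(n,c["camera_matrix"],c["distortion"],c["view"])
E
```

```text
pics
{'time_s': 0.0, 'q': array([ 1.00068654e+00,  1.81528455e-01,  1.60800990e+00,  1.84819170e-05,
        1.35385181e+00, -2.06302816e-01]), 'dq': array([-0.00083109, -0.00097118,  0.00029896, -0.00193901,  0.0004745 ,
        0.00049278]), 'joint_efforts': array([ 1.43688172e-03, -4.44850087e+01, -3.51356220e+01, -1.52324992e-05,
        8.46719515e-03, -4.02018532e-05]), 'eef_pos': array([0.20444248, 0.53714598, 0.40379007]), 'eef_rot': array([-3.48555537e-04,  1.80903873e-01,  9.83500372e-01, -8.28462182e-04]), 'wrist_force': array([ 0.15672395,  0.3886836 , -0.62225378]), 'torque': array([-0.03729211,  0.00697897, -0.02532239]), 'opening': 0.9980763815443645} 0.1547
top [[522.77485329   0.         270.96516796]
 [  0.         522.77485329 215.25944084]
 [  0.           0.           1.        ]] [-0.1825045  0.         0.         0.         0.       ] [[ 2.20701130e-05 -9.99948761e-01 -1.01229669e-02 -7.28006911e-02]
 [ 9.95535308e-01 -9.33535256e-04  9.43852737e-02 -5.22788305e-01]
 [-9.43898877e-02 -1.00798540e-02  9.95484277e-01 -1.42238876e+00]
 [ 0.00000000e+00  0.00000000e+00  0.00000000e+00  1.00000000e+00]]
side [[489.28183098   0.         281.77987973]
 [  0.         489.28183098 207.09430849]
 [  0.           0.           1.        ]] [-0.00152744  0.          0.          0.          0.        ] [[-0.99300176 -0.11657758 -0.01889924  0.51399646]
 [ 0.07258404 -0.72867014  0.68100763 -0.15453136]
 [-0.09316153  0.67486999  0.7320324  -1.48775224]
 [ 0.          0.          0.          1.        ]]
```

View pics/top0.png

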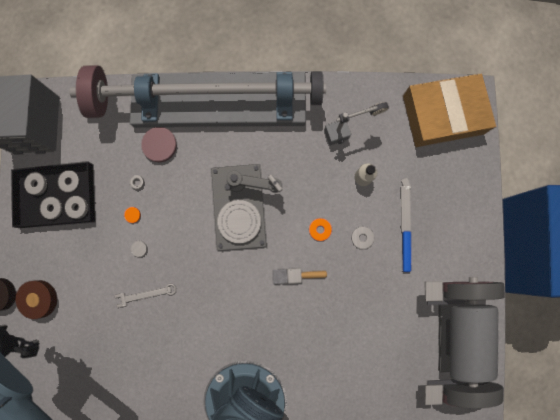

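View pics/side0.png

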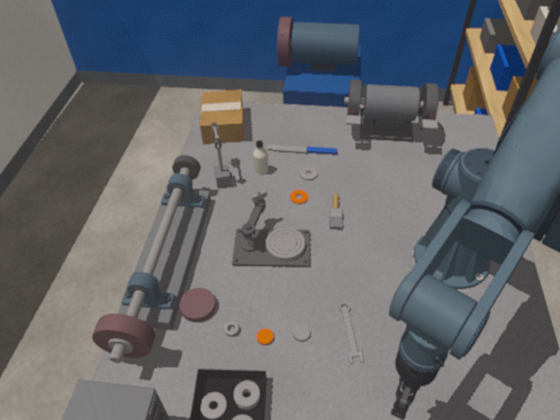

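The top picture shows these candidates:
- **Knife:** grey ring (362,238), orange ring (320,230), and four rings in the tray near (35,183), (68,181), (50,208) and (75,207).
- **Cap:** grey disc (139,249), orange disc (132,215).
- **Spacer:** small ring (137,182).

The fixture plate is at (239,222), with the clamp arm pointing right. I choose the grey ring at (362,238) and the grey disc at (139,249), and I'll check both in crops.

```bash
cat > h.py <<'E'
import numpy as np, cv2
from bench import ctrl,cams,boxes_of,landmark_of
def ray(c,uv):
    K=np.array(c["camera_matrix"]);D=np.array(c["distortion"]);V=np.array(c["view"])
    p=cv2.undistortPoints(np.array([[uv]],float),K,D)[0,0]
    d=V[:3,:3].T@np.array([p[0],-p[1],-1]); o=-V[:3,:3].T@V[:3,3]
    return o,d
def at_z(c,uv,z):
    o,d=ray(c,uv); return o+d*(z-o[2])/d[2]
def proj(c,X):
    K=np.array(c["camera_matrix"]);D=np.array(c["distortion"]);V=np.array(c["view"])
    P=V[:3,:3]@np.array(X)+V[:3,3]; P=P*np.array([1,-1,-1])
    return cv2.projectPoints(P.reshape(1,1,3),np.zeros(3),np.zeros(3),K,D)[0][0,0]
def tri(c1,u1,c2,u2):
    A=[];b=[]
    for c,u in((c1,u1),(c2,u2)):
        o,d=ray(c,u);d=d/np.linalg.norm(d);M=np.eye(3)-np.outer(d,d);A.append(M);b.append(M@o)
    A=np.vstack(A);b=np.hstack(b);x=np.linalg.lstsq(A,b,rcond=None)[0]
    return x,np.linalg.norm(A@x-b)
def crop(c,uv,r,f,name):
    u,v=map(int,uv);im=c["color"][max(0,v-r):v+r,max(0,u-r):u+r,::-1]
    cv2.imwrite(name,cv2.resize(im,None,fx=f,fy=f,interpolation=cv2.INTER_CUBIC))
E
python3 - <<'E'
from h import *
np.set_printoptions(precision=4,suppress=True)
t=cams.camera("top");s=cams.camera("side")
Z=dict(plate_top=.034,post_axis=.086,boss=.086,bar_mid=None,knife=0,cap=0,spacer=0,wrench=0,clamp_pad=None,fixture=0)
for n,z in Z.items():
    for c,cn in((t,"top"),(s,"side")):
        for r in landmark_of(c,n)[:4]:
            print(n,cn,np.round(r["uv"],1),round(r["confidence"],2), at_z(c,r["uv"],z)[:2] if z is not None else "")
a=[]
for c,uv in((t,(362,238)),(t,(139,249)),(s,(308,174)),(s,(302,334))):
    u,v=uv; im=c["color"][v-24:v+24,u-24:u+24,::-1]; a.append(cv2.resize(im,None,fx=8,fy=8,interpolation=cv2.INTER_CUBIC))
cv2.imwrite("pics/c1.png",cv2.resize(np.vstack([np.hstack(a[:2]),np.hstack(a[2:])]),(600,600)))
crop(t,(245,205),50,6,"pics/c2.png");crop(s,(270,230),50,6,"pics/c3.png")
E
```

```text
plate_top top [240.  220.3] 0.91 [0.508 0.012]
plate_top top [139.2 248.6] 0.33 [0.4293 0.2924]
plate_top side [280.7 241.9] 0.84 [0.5182 0.0177]
post_axis top [235.5 177.7] 0.89 [0.6179 0.0212]
post_axis top [336.7 131.7] 0.15 [ 0.744  -0.2516]
post_axis side [247.3 230.2] 0.66 [0.6171 0.0248]
boss top [272.6 182.3] 0.82 [ 0.6052 -0.078 ]
boss side [258.8 201.1] 0.82 [ 0.6006 -0.0979]
boss side [196.2 306.2] 0.35 [0.7083 0.2975]
boss side [284.1 242.3] 0.24 [0.5021 0.0597]
bar_mid top [144.7 292.8] 0.54 
bar_mid top [274.3 181.6] 0.53 
bar_mid side [260.9 194.8] 0.63 
bar_mid side [200.2 307.4] 0.63 
knife top [363.2 237.1] 0.81 [ 0.4631 -0.3325]
knife top [321.7 228. ] 0.66 [ 0.489  -0.2154]
knife side [311.2 173.5] 0.62 [ 0.4504 -0.3325]
knife side [298.6 198. ] 0.47 [ 0.484  -0.2065]
cap top [132.8 217.2] 0.54 [0.5199 0.3222]
cap top [138.9 246.7] 0.48 [0.4357 0.3024]
cap top [275.4 187.9] 0.19 [ 0.6028 -0.0853]
cap side [263.4 341.7] 0.7 [0.5278 0.3354]
cap side [298.3 335.1] 0.65 [0.4367 0.3061]
spacer top [139.3 180.2] 0.47 [0.6267 0.306 ]
spacer top [278.5 180.7] 0.36 [ 0.6234 -0.0941]
spacer side [233.3 330.8] 0.5 [0.6141 0.3121]
wrench top [146.1 293. ] 0.77 [0.3049 0.2798]
wrench side [350.8 330.5] 0.9 [0.2964 0.2773]
clamp_pad top [276.1 187.8] 0.69 
clamp_pad side [259.1 211.6] 0.49 
clamp_pad side [286.5 247.4] 0.48 
fixture top [238.4 224.8] 0.8 [0.4982 0.0188]
fixture top [234.1 222.1] 0.46 [0.5058 0.031 ]
fixture side [284.3 248.1] 0.81 [0.5081 0.014 ]
fixture side [258.4 199.2] 0.51 [ 0.6201 -0.1873]
```

View pics/c1.png

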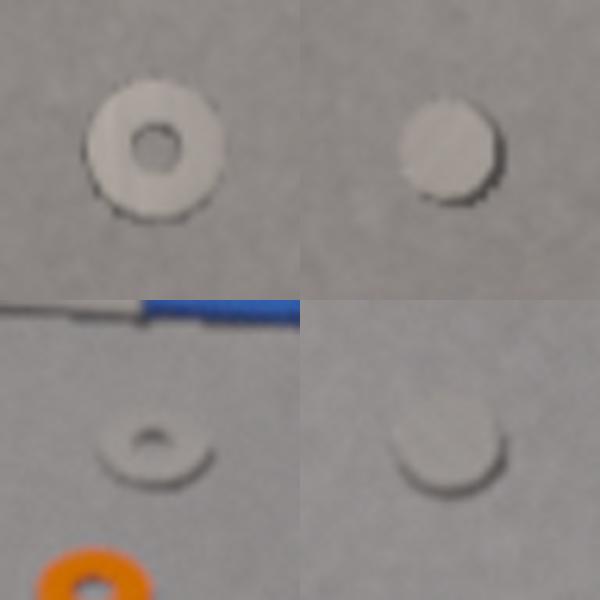

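View pics/c2.png

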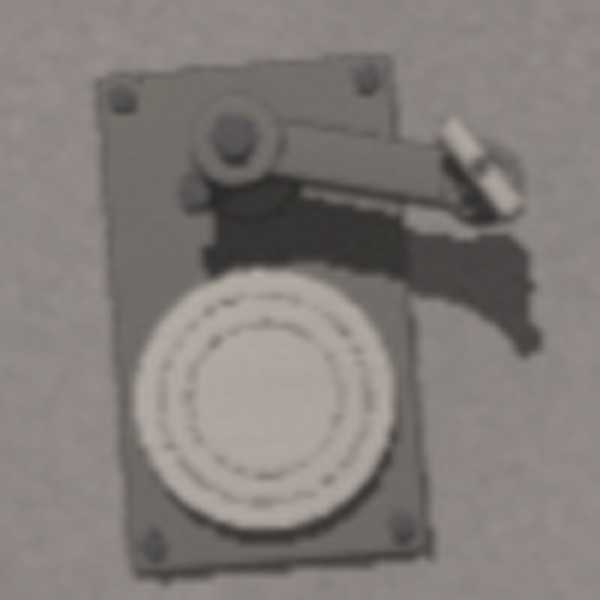

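View pics/c3.png

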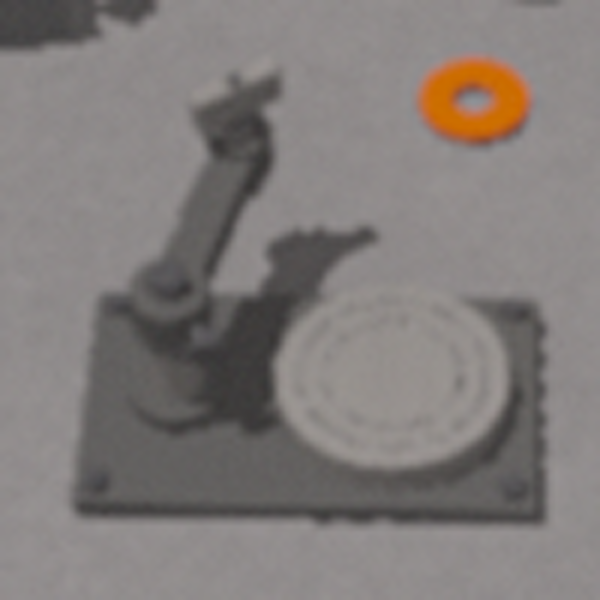

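The crops confirm it: the knife is a grey ring with a bore at top (362.8,237.7), and the cap is a solid grey disc at (138,249). The arm hangs to the right of the plate, and its thumb bar sits at about (275,183). Next I'll refine the centres with contour fits.

```bash
cat >> h.py <<'E'
def circ(c,uv,r,z,thr=None,dbg=None):
    """edge points by radial gradient, projected on plane z, robust circle fit"""
    from scipy.optimize import least_squares
    from scipy.ndimage import map_coordinates
    g=cv2.GaussianBlur(cv2.cvtColor(c["color"],cv2.COLOR_RGB2GRAY).astype(float),(0,0),.7)
    X0=at_z(c,uv,z)
    for it in range(3):
        P=[]
        for a in np.linspace(0,2*np.pi,72,endpoint=False):
            rr=np.linspace(r*.8,r*1.2,41)
            U=np.array([proj(c,X0+[q*np.cos(a),q*np.sin(a),0]) for q in rr])
            v=map_coordinates(g,[U[:,1],U[:,0]],order=1); d=np.gradient(v)
            i=np.argmin(d)
            if d[i]<-1: P.append(X0[:2]+rr[i]*np.array([np.cos(a),np.sin(a)]))
        P=np.array(P)
        f=least_squares(lambda x:np.hypot(*(P-x[:2]).T)-x[2],[*X0[:2],r],loss="soft_l1",f_scale=.0007)
        X0=np.array([*f.x[:2],z])
    return f.x,len(P),np.median(np.abs(f.fun))
E
python3 - <<'E'
from h import *
np.set_printoptions(precision=4,suppress=True)
t=cams.camera("top");s=cams.camera("side")
print("knife",circ(t,(362.8,237.7),.032,.008),circ(s,(308.5,173.5),.032,.008))
print("cap",circ(t,(138.3,248.3),.023,.012),circ(s,(301.5,334),.023,.012))
print("plate",circ(t,(239.2,221.3),.060,.034),circ(s,(285.5,242.3),.060,.034))
t2,s2=landmark_of(t,"bar_mid")[1],landmark_of(s,"bar_mid")[0]
print(t2,s2)
for n,u,v in(("bar",(275.3,183.2),(259.6,194)),("hub",(234.3,178),(248,227))):
  print(n,tri(t,u,s,v))
# pixel readings from crops: hub nut top z .109
print("hub",at_z(t,(195+236/6,155+138/6),.109),at_z(s,(220+168/6,180+278/6),.109))
print("bar",at_z(t,(195+483/6,155+168/6),.135),at_z(s,(220+238/6,180+87/6),.14))
o=ctrl.get_obs();print(o["eef_pos"],o["eef_rot"])
E
```

```text
Traceback (most recent call last):
  File "h.py", line 38, in circ
    f=least_squares(lambda x:np.hypot(*(P-x[:2]).T)-x[2],[*X0[:2],r],loss="soft_l1",f_scale=.0007)
  File "h.py", line 38, in <lambda>
    f=least_squares(lambda x:np.hypot(*(P-x[:2]).T)-x[2],[*X0[:2],r],loss="soft_l1",f_scale=.0007)
                                        ~^~~~~~
ValueError: operands could not be broadcast together with shapes (0,) (2,)
```

Run:
```python
from h import *
t=cams.camera("top")
X=at_z(t,(362.8,237.7),.008);print(X,proj(t,X))
g=cv2.cvtColor(t["color"],cv2.COLOR_RGB2GRAY).astype(float)
print(g[238,345:382],g[225:252,363])
```

```text
[ 0.4609634  -0.32996977  0.008     ] [362.8 237.7]
[134. 137. 136. 135. 135. 133. 106. 158. 166. 165. 166. 165. 160. 155.
 137. 136. 138. 137. 136. 135. 130. 126. 151. 158. 158. 156. 155. 153.
 147. 132. 136. 136. 134. 133. 135. 138. 138.] [133. 138. 162. 163. 163. 164. 163. 158. 140. 109. 128. 135. 137. 136.
 139. 139. 146. 157. 162. 162. 160. 160. 157. 137. 120. 133. 133.]
```

```bash
sed -i 's/d\[i\]<-1:/d[i]<-0.35:/' h.py
python3 - <<'E'
from h import *
np.set_printoptions(precision=4,suppress=True)
t=cams.camera("top");s=cams.camera("side")
print("knife",circ(t,(362.8,237.7),.032,.008),circ(s,(308.5,173.5),.032,.008))
print("cap",circ(t,(138.3,248.3),.023,.012),circ(s,(301.5,334),.023,.012))
print("plate",circ(t,(239.2,221.3),.060,.034),circ(s,(285.5,242.3),.060,.034))
for n,u,v in(("bar",(275.3,183.2),(259.6,194)),("hub",(234.3,178),(248,227))):
  print(n,tri(t,u,s,v))
print("hub",at_z(t,(195+236/6,155+138/6),.109),at_z(s,(220+168/6,180+278/6),.109))
print("bar",at_z(t,(195+483/6,155+168/6),.135),at_z(s,(220+238/6,180+87/6),.14))
o=ctrl.get_obs();print(o["time_s"],o["eef_pos"],o["eef_rot"])
E
```

```text
knife (array([ 0.4625, -0.3288,  0.03  ]), 72, np.float64(0.00039159114329121066)) (array([ 0.461 , -0.3292,  0.0302]), 37, np.float64(0.0008173696920261361))
cap (array([0.4304, 0.302 , 0.0217]), 72, np.float64(0.0008264608356636401)) (array([0.4285, 0.3053, 0.0194]), 42, np.float64(0.00028764168739048995))
plate (array([0.5062, 0.0158, 0.0596]), 72, np.float64(0.00038194977818857556)) (array([0.5058, 0.0158, 0.0609]), 64, np.float64(0.0007869522070371449))
bar (array([ 0.5947, -0.0853,  0.1315]), np.float64(0.0012602859640596035))
hub (array([0.6145, 0.0233, 0.0994]), np.float64(0.00040238651118323335))
hub [0.6132 0.0224 0.109 ] [0.6127 0.0288 0.109 ]
bar [ 0.5956 -0.0858  0.135 ] [ 0.5916 -0.075   0.14  ]
1.45 [0.2046 0.5374 0.4047] [ 0.      0.1809  0.9835 -0.    ]
```

```bash
cat >> h.py <<'E'
from scipy.spatial.transform import Rotation as Ro
def plan(x,y,z=None,psi=None):
    """TCP target (world), psi = world angle of jaw axis in deg -> offset (tool mm), spin"""
    o=ctrl.get_obs();R=Ro.from_quat(np.roll(o["eef_rot"],-1)).as_matrix()
    p=o["eef_pos"]; z=p[2] if z is None else z
    cur=np.degrees(np.arctan2(R[1,1],R[0,1]))
    sp=None if psi is None else (cur-psi+90)%180-90
    print("t",round(o["time_s"],2),"pos",p.round(4),"jaw",cur.round(2),"tilt",R[:,2].round(4),"off mm",(R.T@(np.array([x,y,z])-p)*1000).round(1),"spin",sp,"q6",o["q"][5].round(2),"F",o["wrist_force"].round(1),"op",round(o["opening"],3))
E
python3 -c "
from h import *
plan(.462,-.329,.26,-13)"
```

```text
t 1.45 pos [0.2046 0.5374 0.4047] jaw 69.15 tilt [-0. -0. -1.] off mm [-548.8 -718.1  144.7] spin 82.1545357164897 q6 -0.21 F [-0.7  0.8  0.4] op 1.002
```

```bash
python3 -m handwheel '[{"offset":[-0.549,-0.718,0],"spin":82.2,"grip":0.86},{"offset":[-0.549,-0.718,0],"spin":82.2,"grip":0.86},{"offset":[-0.549,-0.718,0],"spin":82.2,"grip":0.86},{"offset":[-0.549,-0.718,0],"spin":82.2,"grip":0.86},{"offset":[-0.549,-0.718,0],"spin":82.2,"grip":0.86},{"offset":[-0.549,-0.718,0],"spin":82.2,"grip":0.86},{"offset":[-0.549,-0.718,0],"spin":82.2,"grip":0.86},{"offset":[-0.549,-0.718,0],"spin":82.2,"grip":0.86},{"offset":[-0.549,-0.718,0],"spin":82.2,"grip":0.86},{"offset":[-0.549,-0.718,0],"spin":82.2,"grip":0.86},{"offset":[-0.549,-0.718,0],"spin":82.2,"grip":0.86},{"offset":[-0.549,-0.718,0],"spin":82.2,"grip":0.86},{"offset":[-0.549,-0.718,0],"spin":82.2,"grip":0.86},{"offset":[-0.549,-0.718,0.145],"spin":82.2,"grip":0.86},{"offset":[-0.549,-0.718,0.145],"spin":82.2,"grip":0.86},{"offset":[-0.549,-0.718,0.145],"spin":82.2,"grip":0.86},{"offset":[-0.549,-0.718,0.145],"spin":82.2,"grip":0.86},{"offset":[-0.549,-0.718,0.145],"spin":82.2,"grip":0.86}]'; python3 -c "
from h import *
plan(.462,-.329,.172,-13)"
```

```text
time_s: 3.7
eef_pos: [0.4624, -0.3288, 0.2608]
eef_rot: [0.0, 0.783, 0.622, 0.0]
wrist_force: [-0.6, 0.2, 0.9]
opening: 0.861
t 3.7 pos [ 0.4624 -0.3288  0.2608] jaw -13.04 tilt [ 6.e-04 -4.e-04 -1.e+00] off mm [-0.3 -0.4 88.8] spin -0.03700001181394441 q6 -0.6 F [-0.6  0.2  0.9] op 0.861
```

```bash
python3 -m handwheel '[{"offset":[0,0,0.06],"spin":0,"grip":0.86},{"offset":[0,0,0.074],"spin":0,"grip":0.86},{"offset":[0,0,0.074],"spin":0,"grip":0.86}]'
python3 - <<'E'
from h import *
t=cams.camera("top");s=cams.camera("side")
a=[cv2.resize(t["color"][190:290,320:420,::-1],(400,400),interpolation=2),cv2.resize(s["color"][120:220,260:360,::-1],(400,400),interpolation=2)]
cv2.imwrite("pics/k1.png",np.hstack(a))
E
```

```text
time_s: 4.08
eef_pos: [0.4624, -0.3285, 0.1867]
eef_rot: [-0.0, 0.783, 0.623, 0.0]
wrist_force: [-0.1, 0.6, 1.6]
opening: 0.86
```

View pics/k1.png

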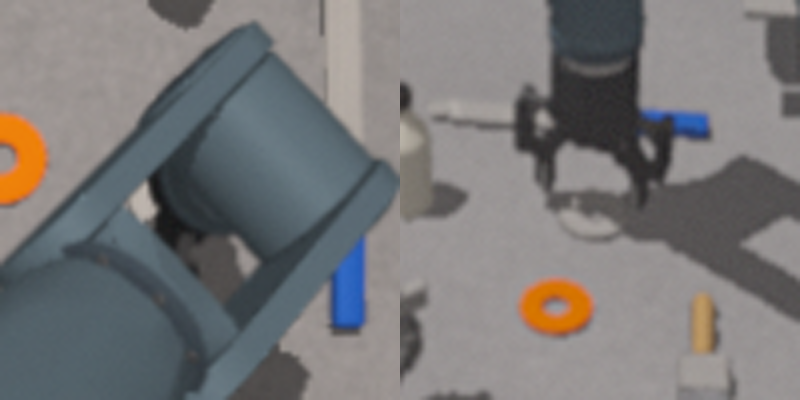

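The side view shows the fingertips at crop (547,190) and (640,205), straddling the knife at (590,215). I'll lower in small steps and watch the force.

```bash
python3 -m handwheel '[{"offset":[0,0,0.006],"spin":0,"grip":0.86},{"offset":[0,0,0.012],"spin":0,"grip":0.86},{"offset":[0,0,0.012],"spin":0,"grip":0.86}]';  python3 -m handwheel '[{"offset":[0,0,0.002],"spin":0,"grip":0.86},{"offset":[0,0,0.003],"spin":0,"grip":0.86},{"offset":[0,0,0.003],"spin":0,"grip":0.86}]'
```

```text
time_s: 4.55
eef_pos: [0.462, -0.3288, 0.1733]
eef_rot: [-0.0, 0.783, 0.622, -0.0]
wrist_force: [0.1, 0.3, 0.2]
opening: 0.861
time_s: 4.92
eef_pos: [0.4621, -0.329, 0.1706]
eef_rot: [-0.0, 0.783, 0.622, -0.0]
wrist_force: [0.3, -0.5, 0.4]
opening: 0.861
```

```bash
python3 -m handwheel '[{"offset":[0,0,0.001],"spin":0,"grip":0.86},{"offset":[0,0,0.002],"spin":0,"grip":0.86},{"offset":[0,0,0.002],"spin":0,"grip":0.86}]';  python3 -m handwheel '[{"offset":[0,0,0.001],"spin":0,"grip":0.86},{"offset":[0,0,0.002],"spin":0,"grip":0.86},{"offset":[0,0,0.002],"spin":0,"grip":0.86}]'
```

```text
time_s: 5.3
eef_pos: [0.4621, -0.3289, 0.1686]
eef_rot: [-0.0, 0.783, 0.622, -0.0]
wrist_force: [0.1, 0.4, -0.2]
opening: 0.858
time_s: 5.68
eef_pos: [0.4621, -0.3289, 0.1665]
eef_rot: [-0.0, 0.783, 0.622, -0.0]
wrist_force: [-0.6, 0.9, -0.3]
opening: 0.863
```

```bash
python3 -m handwheel '[{"offset":[0,0,-0.0025],"spin":0,"grip":0.86},{"offset":[0,0,-0.0025],"spin":0,"grip":0.6},{"offset":[0,0,-0.0025],"spin":0,"grip":0.6},{"offset":[0,0,-0.0025],"spin":0,"grip":0.6},{"offset":[0,0,-0.0025],"spin":0,"grip":0.6},{"offset":[0,0,-0.0025],"spin":0,"grip":0.6}]'
```

```text
time_s: 6.42
eef_pos: [0.4625, -0.3293, 0.1703]
eef_rot: [0.0, 0.783, 0.622, -0.0]
wrist_force: [-1.6, 1.1, 7.9]
opening: 0.708
```

```bash
python3 -m handwheel '[{"offset":[0,0,-0.02],"spin":0,"grip":0.6},{"offset":[0,0,-0.08],"spin":0,"grip":0.6},{"offset":[0,0,-0.13],"spin":0,"grip":0.6},{"offset":[0,0,-0.13],"spin":0,"grip":0.6}]'
python3 - <<'E'
from h import *
t=cams.camera("top");s=cams.camera("side")
u,v=proj(s,[.462,-.329,.16]).astype(int)
a=[cv2.resize(t["color"][190:290,320:420,::-1],(400,400),interpolation=2),cv2.resize(s["color"][v-50:v+50,u-50:u+50,::-1],(400,400),interpolation=2)]
cv2.imwrite("pics/k2.png",np.hstack(a)); plan(.506,.0158,.30,-13)
E
```

```text
time_s: 6.92
eef_pos: [0.4636, -0.3303, 0.3054]
eef_rot: [0.005, 0.783, 0.622, 0.0]
wrist_force: [-0.2, 0.6, -2.4]
opening: 0.698
t 7.03 pos [ 0.4621 -0.3288  0.3001] jaw -13.04 tilt [ 9.e-04 -1.e-03 -1.e+00] off mm [ 3.456e+02 -3.500e+01 -2.000e-01] spin -0.04028719445081208 q6 -0.6 F [-1.1  0.3 -3.3] op 0.704
```

View pics/k2.png

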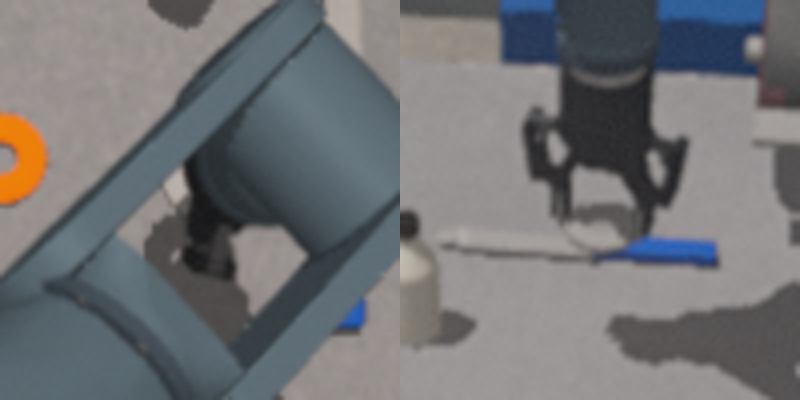

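```bash
python3 -m handwheel '[{"offset":[0,0,-0.05],"spin":0,"grip":0.6},{"offset":[0.05,-0.005,-0.05],"spin":0,"grip":0.6},{"offset":[0.1,-0.01,-0.05],"spin":0,"grip":0.6},{"offset":[0.15,-0.015,-0.05],"spin":0,"grip":0.6},{"offset":[0.2,-0.02,-0.05],"spin":0,"grip":0.6},{"offset":[0.25,-0.025,-0.05],"spin":0,"grip":0.6},{"offset":[0.3,-0.03,-0.05],"spin":0,"grip":0.6},{"offset":[0.335,-0.034,-0.05],"spin":0,"grip":0.6},{"offset":[0.3456,-0.035,-0.05],"spin":0,"grip":0.6},{"offset":[0.3456,-0.035,0],"spin":0,"grip":0.6},{"offset":[0.3456,-0.035,0.05],"spin":0,"grip":0.6},{"offset":[0.3456,-0.035,0.075],"spin":0,"grip":0.6},{"offset":[0.3456,-0.035,0.083],"spin":0,"grip":0.6},{"offset":[0.3456,-0.035,0.083],"spin":0,"grip":0.6}]'
python3 - <<'E'
from h import *
plan(.506,.0158,.204,-13)
t=cams.camera("top");s=cams.camera("side")
a=[cv2.resize(t["color"][155:255,195:295,::-1],(400,400),interpolation=2),cv2.resize(s["color"][180:280,230:330,::-1],(400,400),interpolation=2)]
cv2.imwrite("pics/k3.png",np.hstack(a))
E
```

```text
time_s: 8.78
eef_pos: [0.506, 0.0151, 0.2159]
eef_rot: [-0.0, 0.783, 0.622, -0.0]
wrist_force: [-0.0, -0.2, -1.2]
opening: 0.706
t 8.78 pos [0.506  0.0151 0.2159] jaw -13.08 tilt [-1.2e-03  1.0e-04 -1.0e+00] off mm [ 0.6 -0.1 11.9] spin -0.0805690247516111 q6 0.02 F [-0.  -0.2 -1.2] op 0.706
```

View pics/k3.png

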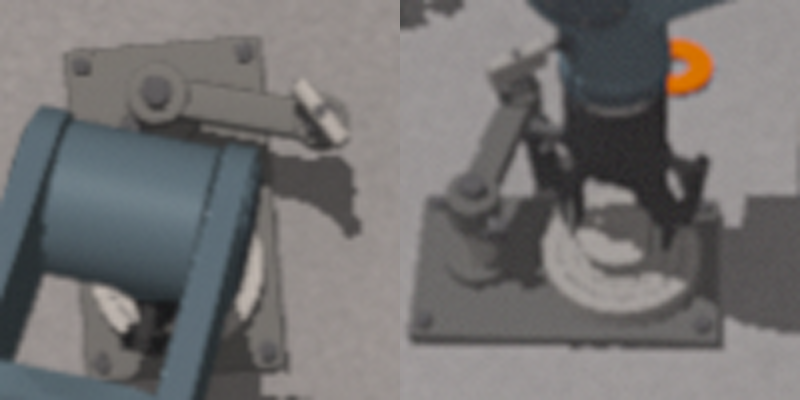

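The side view shows the knife hovering over the plate at crop (612,240), well clear of the arm and post. I'll lower it until the force rises.

```bash
python3 -m handwheel '[{"offset":[0.0005,0,0.005],"spin":0,"grip":0.6},{"offset":[0.0005,0,0.0085],"spin":0,"grip":0.6},{"offset":[0.0005,0,0.010],"spin":0,"grip":0.6},{"offset":[0.0005,0,0.010],"spin":0,"grip":0.6}]'; python3 -m handwheel '[{"offset":[0,0,0.001],"spin":0,"grip":0.6},{"offset":[0,0,0.001],"spin":0,"grip":0.6}]'
```

```text
time_s: 9.38
eef_pos: [0.5061, 0.0161, 0.2061]
eef_rot: [-0.0, 0.783, 0.622, -0.0]
wrist_force: [0.2, 0.8, -1.0]
opening: 0.701
time_s: 9.62
eef_pos: [0.5062, 0.0161, 0.2052]
eef_rot: [-0.0, 0.783, 0.622, -0.0]
wrist_force: [0.1, -0.1, -2.2]
opening: 0.707
```

```bash
python3 -m handwheel '[{"offset":[0,0,0.001],"spin":0,"grip":0.6},{"offset":[0,0,0.001],"spin":0,"grip":0.6}]'; python3 -m handwheel '[{"offset":[0,0,0.001],"spin":0,"grip":0.6},{"offset":[0,0,0.001],"spin":0,"grip":0.6}]'
```

```text
time_s: 9.88
eef_pos: [0.5063, 0.0161, 0.2044]
eef_rot: [0.0, 0.783, 0.622, 0.0]
wrist_force: [-2.0, -0.6, -0.0]
opening: 0.702
time_s: 10.12
eef_pos: [0.5064, 0.0161, 0.2043]
eef_rot: [0.0, 0.783, 0.622, -0.0]
wrist_force: [-5.6, 0.6, 11.8]
opening: 0.699
```

```bash
python3 -m handwheel '[{"offset":[0,0,-0.001],"spin":0,"grip":0.6},{"offset":[0,0,-0.001],"spin":0,"grip":0.75},{"offset":[0,0,-0.001],"spin":0,"grip":0.86},{"offset":[0,0,-0.002],"spin":0,"grip":0.86},{"offset":[0,0,-0.002],"spin":-30,"grip":0.86},{"offset":[0,0,-0.002],"spin":-60,"grip":0.86},{"offset":[0,0,-0.002],"spin":-90,"grip":0.86},{"offset":[0,0,-0.002],"spin":-90,"grip":0.86},{"offset":[0,0,-0.002],"spin":-90,"grip":0.86},{"offset":[0,0,-0.002],"spin":-90,"grip":0.86},{"offset":[0,0,-0.002],"spin":-90,"grip":0.86},{"offset":[0,0,-0.002],"spin":-90,"grip":0.86},{"offset":[0,0,-0.002],"spin":-90,"grip":0.86},{"offset":[0,0,-0.002],"spin":-90,"grip":0.86}]'
python3 - <<'E'
from h import *
plan(.506,.0158,.2065,77)
s=cams.camera("side")
cv2.imwrite("pics/k4.png",cv2.resize(s["color"][180:280,220:320,::-1],(500,500),interpolation=2))
E
```

```text
time_s: 11.88
eef_pos: [0.5062, 0.0161, 0.2052]
eef_rot: [0.0, 0.114, 0.993, -0.0]
wrist_force: [-0.0, 0.5, 0.7]
opening: 0.859
t 11.88 pos [0.5062 0.0161 0.2052] jaw 76.91 tilt [ 1.e-04 -0.e+00 -1.e+00] off mm [ 0.2 -0.3 -1.3] spin -0.08690870883597768 q6 -1.55 F [-0.   0.5  0.7] op 0.859
```

View pics/k4.png

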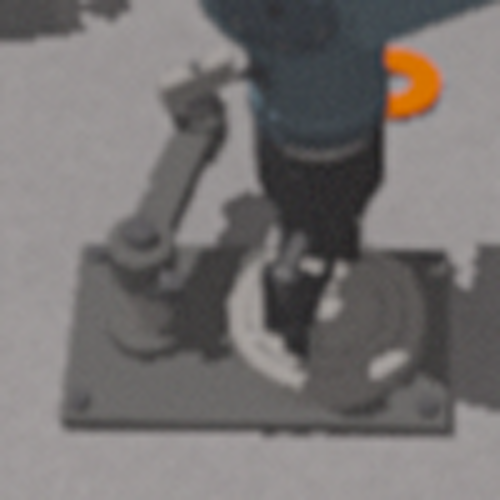

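```bash
python3 -m handwheel '[{"offset":[0,0,-0.0012],"spin":0,"grip":0.8},{"offset":[0,0,-0.0012],"spin":0,"grip":0.72},{"offset":[0,0,-0.0012],"spin":0,"grip":0.66},{"offset":[0,0,-0.0012],"spin":0,"grip":0.66},{"offset":[0,0,-0.0012],"spin":0,"grip":0.66}]'
python3 -m handwheel '[{"offset":[0,0,0],"spin":0,"grip":0.8},{"offset":[0,0,0],"spin":0,"grip":0.9},{"offset":[0,0,0],"spin":0,"grip":0.9},{"offset":[0,0,-0.03],"spin":0,"grip":0.9},{"offset":[0,0,-0.09],"spin":0,"grip":0.9},{"offset":[-0.06,0.0,-0.15],"spin":0,"grip":0.9},{"offset":[-0.12,0.03,-0.15],"spin":0,"grip":0.75},{"offset":[-0.12,0.09,-0.15],"spin":0,"grip":0.75},{"offset":[-0.12,0.15,-0.15],"spin":0,"grip":0.75},{"offset":[-0.12,0.15,-0.15],"spin":0,"grip":0.75}]'
python3 - <<'E'
from h import *
np.set_printoptions(precision=4,suppress=True)
t=cams.camera("top");s=cams.camera("side")
plan(.43,.302,.26,None)
a=[cv2.resize(t["color"][155:255,195:295,::-1],(400,400),interpolation=2),cv2.resize(s["color"][180:280,230:330,::-1],(400,400),interpolation=2)]
cv2.imwrite("pics/k5.png",np.hstack(a))
for c,u in((t,(239.2,221.3)),(s,(285.5,241))):
    print(circ(c,u,.06,.034)); print(circ(c,u,.032,.042)); print(circ(c,u,.035,.034))
E
```

```text
time_s: 12.55
eef_pos: [0.5064, 0.0161, 0.2078]
eef_rot: [-0.0, 0.114, 0.994, -0.0]
wrist_force: [-6.6, 0.1, 15.2]
opening: 0.701
time_s: 13.8
eef_pos: [0.6572, 0.1392, 0.3556]
eef_rot: [-0.0, 0.111, 0.994, 0.0]
wrist_force: [-1.0, -0.5, -1.0]
opening: 0.752
t 13.9 pos [0.6568 0.1363 0.3556] jaw 77.08 tilt [-0.0012 -0.0003 -1.    ] off mm [258.  110.8  95.8] spin None q6 -1.32 F [ 1.  -0.4 -0.3] op 0.742
(array([0.5063, 0.016 , 0.0596]), 72, np.float64(0.0003899785447478883))
(array([0.5083, 0.0158, 0.0291]), 72, np.float64(0.0006294408207619256))
(array([0.5044, 0.0067, 0.0358]), 72, np.float64(0.0026736873406478824))
(array([0.5039, 0.0268, 0.0613]), 70, np.float64(0.0036429416241019093))
(array([0.5098, 0.0101, 0.0329]), 47, np.float64(0.0013673443991743459))
(array([0.5104, 0.0034, 0.0333]), 51, np.float64(0.0013427051321554875))
```

View pics/k5.png

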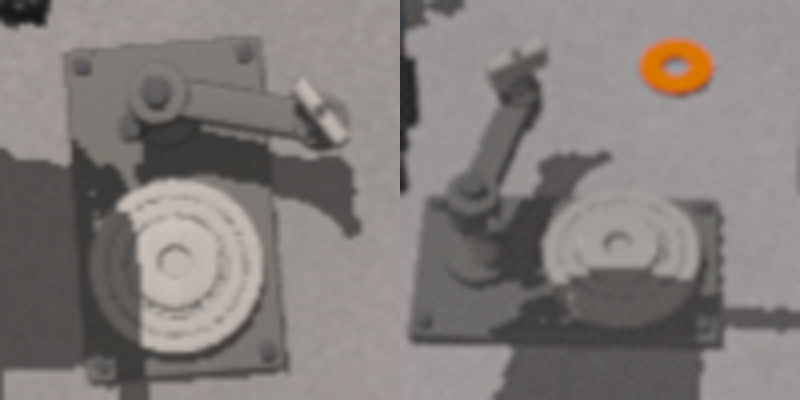

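The top view shows the knife bore centred inside the plate's scribed circle, at crop (175,262) = pixel (238.8,220.5). A shadow spoils the outer fit, so I'll re-measure from over the cap. My retreat went to +x instead of -x because I had the tool x sign wrong, but nothing was touched.

```bash
python3 -m handwheel '[{"offset":[0.258,0.111,0],"spin":90,"grip":0.65},{"offset":[0.258,0.111,0],"spin":90,"grip":0.65},{"offset":[0.258,0.111,0],"spin":90,"grip":0.65},{"offset":[0.258,0.111,0],"spin":90,"grip":0.65},{"offset":[0.258,0.111,0],"spin":90,"grip":0.65},{"offset":[0.258,0.111,0],"spin":90,"grip":0.65},{"offset":[0.258,0.111,0.1],"spin":90,"grip":0.65},{"offset":[0.258,0.111,0.15],"spin":90,"grip":0.65},{"offset":[0.258,0.111,0.15],"spin":90,"grip":0.65},{"offset":[0.258,0.111,0.15],"spin":90,"grip":0.65}]'
python3 - <<'E'
from h import *
np.set_printoptions(precision=4,suppress=True)
t=cams.camera("top");s=cams.camera("side")
plan(.43,.3025,.1765,-13)
a=[cv2.resize(t["color"][155:255,195:295,::-1],(400,400),interpolation=2),cv2.resize(s["color"][285:385,250:350,::-1],(400,400),interpolation=2)]
cv2.imwrite("pics/k6.png",np.hstack(a))
print(circ(t,(238.8,220.5),.06,.034)); print(circ(t,(238.8,220.5),.032,.042)); print(at_z(t,(238.8,220.5),.042))
E
```

```text
time_s: 15.15
eef_pos: [0.4298, 0.2998, 0.2043]
eef_rot: [-0.001, 0.783, 0.622, -0.003]
wrist_force: [0.7, 0.3, 0.7]
opening: 0.649
t 15.25 pos [0.4315 0.3009 0.2074] jaw -13.02 tilt [ 0.0012  0.0003 -1.    ] off mm [ 1.2 -1.8 30.9] spin -0.024551041124212247 q6 0.61 F [-0.4  0.9  0.6] op 0.654
(array([0.5063, 0.0158, 0.0596]), 72, np.float64(0.00041033960606828845))
(array([0.5082, 0.0161, 0.0293]), 72, np.float64(0.0004749940048423013))
[0.5068 0.0147 0.042 ]
```

View pics/k6.png

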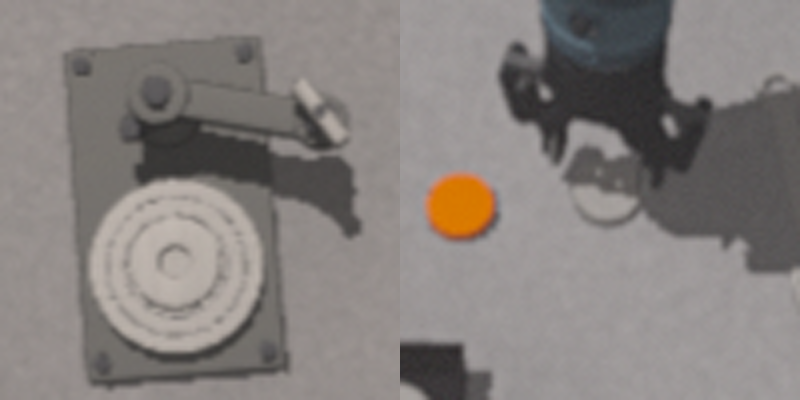

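The knife sits centred: the bore gives (.507,.015) and the plate centre is (.506,.016). The side view shows the fingers straddling the grey cap, with the orange one to the left.

```bash
python3 -m handwheel '[{"offset":[0.001,0,0.018],"spin":0,"grip":0.65},{"offset":[0.001,0,0.029],"spin":0,"grip":0.65},{"offset":[0.001,0,0.029],"spin":0,"grip":0.65},{"offset":[0.001,0,0.029],"spin":0,"grip":0.65}]'
python3 -m handwheel '[{"offset":[0,0,0],"spin":0,"grip":0.55},{"offset":[0,0,0],"spin":0,"grip":0.45},{"offset":[0,0,0],"spin":0,"grip":0.35},{"offset":[0,0,0],"spin":0,"grip":0.35},{"offset":[0,0,0],"spin":0,"grip":0.35}]'
```

```text
time_s: 15.75
eef_pos: [0.4309, 0.3026, 0.1775]
eef_rot: [0.0, 0.783, 0.622, 0.0]
wrist_force: [-0.2, -0.4, -0.5]
opening: 0.649
time_s: 16.38
eef_pos: [0.431, 0.3027, 0.1784]
eef_rot: [0.0, 0.783, 0.622, 0.0]
wrist_force: [-2.9, -0.9, 5.4]
opening: 0.501
```

```bash
python3 -m handwheel '[{"offset":[0,0,-0.02],"spin":0,"grip":0.35},{"offset":[0,0,-0.08],"spin":0,"grip":0.35},{"offset":[0,0,-0.13],"spin":0,"grip":0.35},{"offset":[0,0,-0.17],"spin":0,"grip":0.35},{"offset":[0,0,-0.17],"spin":0,"grip":0.35}]'
python3 - <<'E'
from h import *
plan(.5063,.016,.24,-13)
s=cams.camera("side")
u,v=proj(s,[.43,.302,.17]).astype(int)
cv2.imwrite("pics/k7.png",cv2.resize(s["color"][v-50:v+50,u-50:u+50,::-1],(500,500),interpolation=2))
E
```

```text
time_s: 17.0
eef_pos: [0.432, 0.303, 0.3514]
eef_rot: [0.001, 0.783, 0.622, 0.004]
wrist_force: [1.0, 0.2, -1.4]
opening: 0.492
t 17.0 pos [0.432  0.303  0.3514] jaw -13.03 tilt [ 0.0075  0.003  -1.    ] off mm [-263.4  136.4  111.1] spin -0.030546097744064582 q6 0.61 F [ 1.   0.2 -1.4] op 0.492
```

View pics/k7.png

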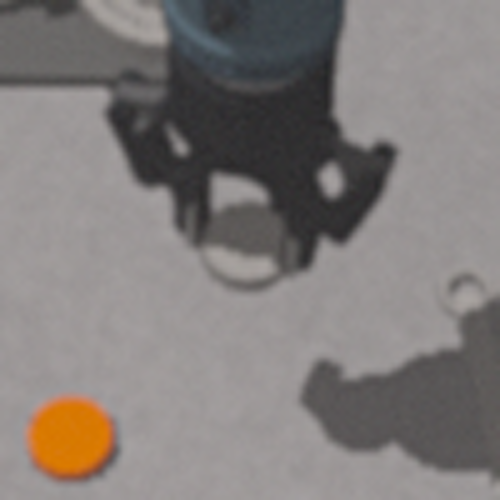

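```bash
python3 -m handwheel '[{"offset":[-0.05,0.026,0],"spin":0,"grip":0.35},{"offset":[-0.1,0.052,0],"spin":0,"grip":0.35},{"offset":[-0.15,0.078,0],"spin":0,"grip":0.35},{"offset":[-0.2,0.104,0],"spin":0,"grip":0.35},{"offset":[-0.24,0.126,0],"spin":0,"grip":0.35},{"offset":[-0.2623,0.1375,0],"spin":0,"grip":0.35},{"offset":[-0.2623,0.1375,0.04],"spin":0,"grip":0.35},{"offset":[-0.2623,0.1375,0.08],"spin":0,"grip":0.35},{"offset":[-0.2623,0.1375,0.11],"spin":0,"grip":0.35},{"offset":[-0.2623,0.1375,0.119],"spin":0,"grip":0.35},{"offset":[-0.2623,0.1375,0.119],"spin":0,"grip":0.35},{"offset":[-0.2623,0.1375,0.119],"spin":0,"grip":0.35}]'
python3 -c "
from h import *
plan(.5063,.016,.22,-13)
s=cams.camera('side')
cv2.imwrite('pics/k8.png',cv2.resize(s['color'][180:280,230:330,::-1],(500,500),interpolation=2))"
```

```text
time_s: 18.55
eef_pos: [0.5062, 0.0159, 0.2294]
eef_rot: [0.001, 0.783, 0.622, 0.001]
wrist_force: [-0.2, -0.8, -1.0]
opening: 0.499
t 18.55 pos [0.5062 0.0159 0.2294] jaw -13.03 tilt [ 1.8e-03 -4.0e-04 -1.0e+00] off mm [0.1 0.  9.4] spin -0.03497017151275372 q6 0.02 F [-0.2 -0.8 -1. ] op 0.499
```

View pics/k8.png

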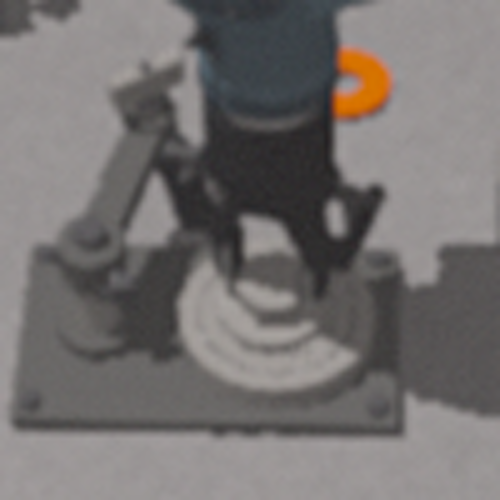

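The cap hovers over the knife at crop (275,290). Lowering until contact.

```bash
python3 -m handwheel '[{"offset":[0,0,0.004],"spin":0,"grip":0.35},{"offset":[0,0,0.007],"spin":0,"grip":0.35},{"offset":[0,0,0.007],"spin":0,"grip":0.35}]'; python3 -m handwheel '[{"offset":[0,0,0.001],"spin":0,"grip":0.35},{"offset":[0,0,0.001],"spin":0,"grip":0.35}]'; python3 -m handwheel '[{"offset":[0,0,0.001],"spin":0,"grip":0.35},{"offset":[0,0,0.001],"spin":0,"grip":0.35}]'
```

```text
time_s: 18.98
eef_pos: [0.5055, 0.016, 0.2212]
eef_rot: [-0.0, 0.783, 0.622, -0.0]
wrist_force: [-0.3, -0.9, -0.9]
opening: 0.495
time_s: 19.23
eef_pos: [0.5057, 0.0159, 0.2205]
eef_rot: [0.0, 0.783, 0.622, 0.0]
wrist_force: [0.0, -1.0, -1.3]
opening: 0.498
time_s: 19.48
eef_pos: [0.5058, 0.0159, 0.2204]
eef_rot: [0.0, 0.783, 0.622, -0.0]
wrist_force: [-4.2, 1.0, 8.5]
opening: 0.498
```

```bash
python3 -m handwheel '[{"offset":[0,0,-0.001],"spin":0,"grip":0.35},{"offset":[0,0,-0.001],"spin":0,"grip":0.55},{"offset":[0,0,-0.001],"spin":0,"grip":0.65},{"offset":[0,0,-0.001],"spin":-30,"grip":0.65},{"offset":[0,0,-0.001],"spin":-60,"grip":0.65},{"offset":[0,0,-0.001],"spin":-90,"grip":0.65},{"offset":[0,0,-0.001],"spin":-90,"grip":0.65},{"offset":[0,0,-0.001],"spin":-90,"grip":0.65},{"offset":[0,0,-0.001],"spin":-90,"grip":0.65},{"offset":[0,0,-0.001],"spin":-90,"grip":0.65},{"offset":[0,0,-0.001],"spin":-90,"grip":0.65},{"offset":[0,0,-0.001],"spin":-90,"grip":0.65},{"offset":[0,0,-0.001],"spin":-90,"grip":0.65}]'
python3 -c "
from h import *
plan(.5063,.016,.2225,77)"
```

```text
time_s: 21.1
eef_pos: [0.5057, 0.0159, 0.2203]
eef_rot: [-0.0, 0.114, 0.993, -0.0]
wrist_force: [-0.7, -0.2, 0.1]
opening: 0.653
t 21.1 pos [0.5057 0.0159 0.2203] jaw 76.91 tilt [-0. -0. -1.] off mm [-0.6  0.2 -2.2] spin -0.09050555194201593 q6 -1.55 F [-0.7 -0.2  0.1] op 0.653
```

```bash
python3 -m handwheel '[{"offset":[-0.0005,0,-0.0025],"spin":0,"grip":0.55},{"offset":[-0.0005,0,-0.0025],"spin":0,"grip":0.48},{"offset":[-0.0005,0,-0.0025],"spin":0,"grip":0.45},{"offset":[-0.0005,0,-0.0025],"spin":0,"grip":0.45}]'
python3 -m handwheel '[{"offset":[0,0,0],"spin":0,"grip":0.55},{"offset":[0,0,0],"spin":0,"grip":0.68},{"offset":[0,0,0],"spin":0,"grip":0.68},{"offset":[0,0,-0.03],"spin":0,"grip":0.68},{"offset":[0,0,-0.09],"spin":0,"grip":0.68},{"offset":[0,0,-0.15],"spin":0,"grip":0.5},{"offset":[0.06,0,-0.15],"spin":0,"grip":0.5},{"offset":[0.12,0,-0.15],"spin":0,"grip":0.3},{"offset":[0.15,0,-0.15],"spin":0,"grip":0.3},{"offset":[0.15,0,-0.15],"spin":0,"grip":0.3},{"offset":[0.15,0,-0.15],"spin":0,"grip":0.3}]'
python3 - <<'E'
from h import *
np.set_printoptions(precision=4,suppress=True)
t=cams.camera("top");s=cams.camera("side")
a=[cv2.resize(t["color"][155:255,195:295,::-1],(400,400),interpolation=2),cv2.resize(s["color"][180:280,230:330,::-1],(400,400),interpolation=2)]
cv2.imwrite("pics/k9.png",np.hstack(a)); plan(.5063,.016,.3,None)
for c,u in((t,(238.8,220.5)),(s,(285,240))):
    print(circ(c,u,.06,.034)[0],circ(c,u,.032,.042)[0],circ(c,u,.023,.054)[0])
E
```

```text
time_s: 21.6
eef_pos: [0.5063, 0.0158, 0.2238]
eef_rot: [0.0, 0.114, 0.993, -0.0]
wrist_force: [-2.5, 0.8, 7.5]
opening: 0.483
time_s: 22.98
eef_pos: [0.3606, 0.0495, 0.3734]
eef_rot: [0.001, 0.114, 0.994, -0.0]
wrist_force: [0.4, -1.1, -0.3]
opening: 0.301
t 23.07 pos [0.3609 0.0494 0.3731] jaw 76.93 tilt [ 0.0004 -0.0001 -1.    ] off mm [-149.2    0.4   73.2] spin None q6 -1.54 F [-0.2 -1.2 -0.9] op 0.302
[0.5063 0.0159 0.0596] [0.5078 0.0161 0.0298] [0.5126 0.0151 0.0248]
[0.5058 0.0158 0.0608] [0.5074 0.011  0.0351] [0.5032 0.0354 0.0224]
```

View pics/k9.png

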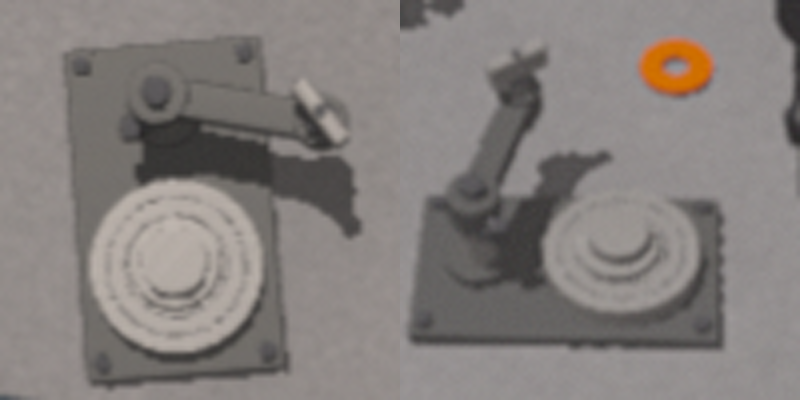

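The pack is stacked concentrically, with the cap at crop (174,258) and (622,232). Next I'll work out the arm angle and a straddle position on the arm, away from the thumb bar.

Run:
```python
from h import *
np.set_printoptions(precision=4,suppress=True)
t=cams.camera("top");s=cams.camera("side")
im=np.hstack([cv2.resize(c["color"][b:b+70,a:a+70,::-1],(400,400),interpolation=2) for c,a,b in((t,220,160),(s,240,180))])
im=im.copy()
P=np.array([.5063,.016]);post=P+.110*np.array([np.cos(.078),np.sin(.078)]);al=np.radians(-99);
boss=post+.11*np.array([np.cos(al),np.sin(al)]);con=post+.068*np.array([np.cos(al),np.sin(al)])
print(post,boss,con)
for (c,a,b,o) in((t,220,160,0),(s,240,180,400)):
  for X in([*post,.109],[*boss,.137],[*con,.096],[*P,.054]):
    u=(proj(c,X)-[a,b]+.5)*400/70; cv2.circle(im,(int(u[0])+o,int(u[1])),3,(0,0,255),-1)
cv2.imwrite("pics/a1.png",im); plan(con[0],con[1],.30,-9)
```

```text
[0.616  0.0246] [ 0.5988 -0.0841] [ 0.6053 -0.0426]
t 23.18 pos [0.3607 0.0494 0.3728] jaw 76.93 tilt [-0.0005  0.0001 -1.    ] off mm [-259.1  -34.3   72.7] spin 85.93460126539065 q6 -1.54 F [0.2 0.3 0. ] op 0.3
```

View pics/a1.png

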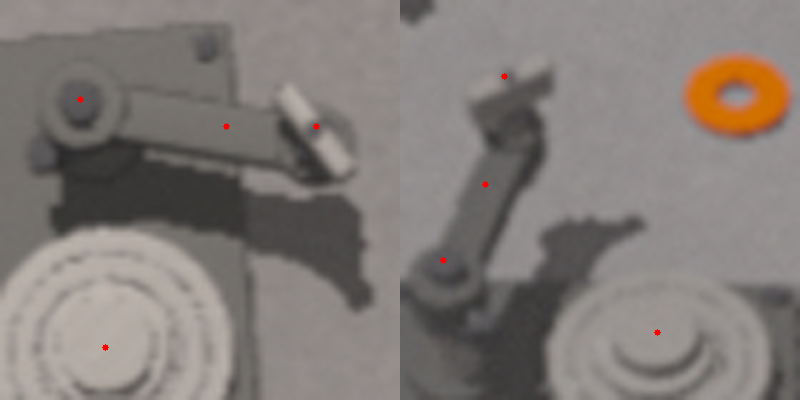

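Run:
```python
from h import *
for n,(a,b) in(("top",(214,195)),("side",(260,215))):
  c=cams.camera(n); f=12; w=50
  im=cv2.resize(c["color"][b:b+w,a:a+w,::-1],(w*f,w*f),interpolation=cv2.INTER_CUBIC).copy()
  im=cv2.convertScaleAbs(im,alpha=1.5,beta=-60)
  im=np.hstack([im])
  for r,z,col in((.06,.034,(0,255,0)),(.032,.042,(255,0,0)),(.023,.054,(0,0,255))):
    for k in range(0,360,10):
      q=np.radians(k);u=(proj(c,[.5063+r*np.cos(q),.016+r*np.sin(q),z])-[a,b]+.5)*f
      cv2.circle(im,tuple(u.astype(int)),2,col,-1)
  cv2.imwrite(f"pics/o_{n}.png",im)
```

```text
(no output)
```

View pics/o_top.png

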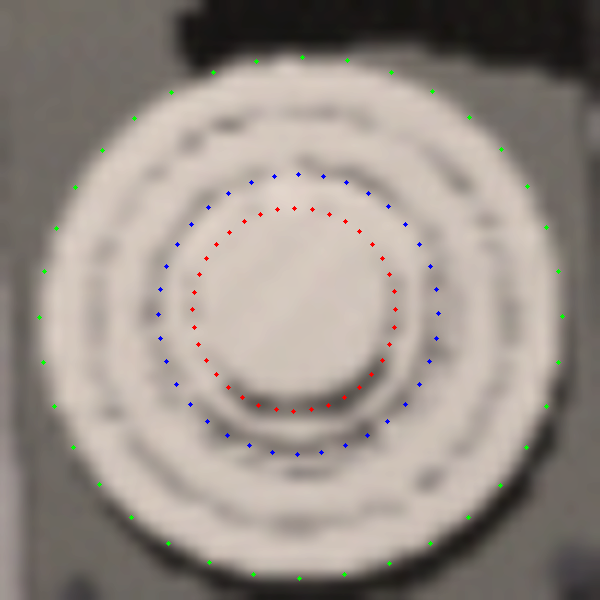

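View pics/o_side.png

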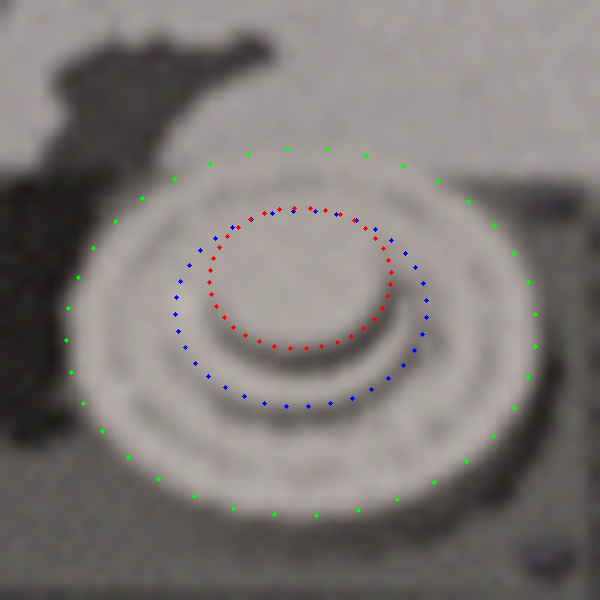

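In the side view the overlay circles match both rims within about 1 mm. In the top view the dark lower rim sits slightly inside the red circle, which I take as shading of the edge (the same bias appeared on the bench). I accept the pack and go on to the clamp arm.

```bash
python3 -m handwheel '[{"offset":[-0.06,-0.008,0],"spin":86,"grip":0.45},{"offset":[-0.12,-0.016,0],"spin":86,"grip":0.45},{"offset":[-0.18,-0.024,0],"spin":86,"grip":0.45},{"offset":[-0.24,-0.032,0],"spin":86,"grip":0.45},{"offset":[-0.2595,-0.0345,0],"spin":86,"grip":0.45},{"offset":[-0.2595,-0.0345,0],"spin":86,"grip":0.45},{"offset":[-0.2595,-0.0345,0],"spin":86,"grip":0.45},{"offset":[-0.2595,-0.0345,0],"spin":86,"grip":0.45},{"offset":[-0.2595,-0.0345,0],"spin":86,"grip":0.45},{"offset":[-0.2595,-0.0345,0.05],"spin":86,"grip":0.45},{"offset":[-0.2595,-0.0345,0.083],"spin":86,"grip":0.45},{"offset":[-0.2595,-0.0345,0.083],"spin":86,"grip":0.45}]'
python3 - <<'E'
from h import *
plan(.605,-.0426,.252,-9.5)
a=[]
for n,(x,y) in(("top",(214,140)),("side",(220,160))):
  c=cams.camera(n); a.append(cv2.resize(c["color"][y:y+80,x:x+80,::-1],(400,400),interpolation=2))
cv2.imwrite("pics/a2.png",np.hstack(a))
E
```

```text
time_s: 24.78
eef_pos: [0.6038, -0.0422, 0.2866]
eef_rot: [-0.003, 0.76, 0.65, -0.002]
wrist_force: [0.1, -0.2, 0.1]
opening: 0.447
t 24.77 pos [ 0.6038 -0.0422  0.2866] jaw -8.86 tilt [-0.0067  0.0018 -1.    ] off mm [-0.2  1.5 34.6] spin 0.6415834643844676 q6 -0.11 F [ 0.1 -0.2  0.1] op 0.447
```

View pics/a2.png

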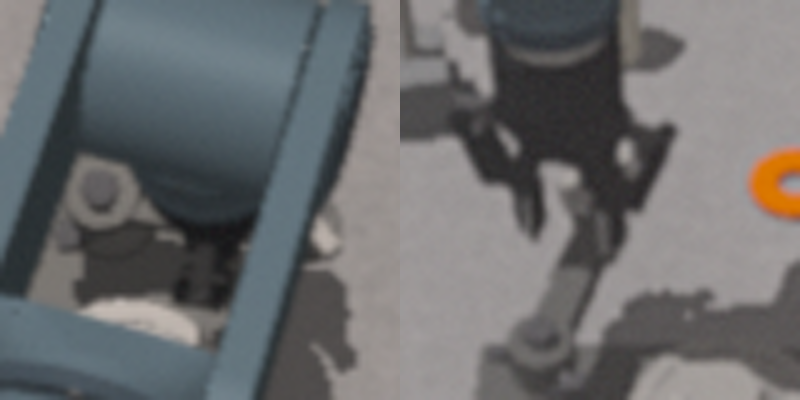

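The side view shows the fingertips at (532,235) and (607,255) on either side of the bar at (578,240). Lowering.

```bash
python3 -m handwheel '[{"offset":[0,0.0,0.012],"spin":0,"grip":0.45},{"offset":[0,0.0,0.02],"spin":0,"grip":0.45},{"offset":[0,0.0,0.02],"spin":0,"grip":0.45}]'; python3 -m handwheel '[{"offset":[0,0,0.012],"spin":0,"grip":0.45},{"offset":[0,0,0.016],"spin":0,"grip":0.45},{"offset":[0,0,0.016],"spin":0,"grip":0.45}]'; python3 -c "
from h import *
plan(.605,-.0426,.252,-9.5)
P=np.array([.5063,.016]);post=P+.110*np.array([np.cos(.078),np.sin(.078)])
o=ctrl.get_obs();R=Ro.from_quat(np.roll(o['eef_rot'],-1)).as_matrix()
p=o['eef_pos'][:2]-post;r=np.hypot(*p);a0=np.degrees(np.arctan2(p[1],p[0]));print(r,a0)
for k in range(0,92,6):
  a=np.radians(a0-k);t=post+.068*np.array([np.cos(a),np.sin(a)])-o['eef_pos'][:2]
  print(k,(R[:2,:2].T@t*1000).round(1))
"
```

```text
time_s: 25.25
eef_pos: [0.6047, -0.0424, 0.2693]
eef_rot: [-0.0, 0.761, 0.649, -0.0]
wrist_force: [0.3, -0.3, -0.1]
opening: 0.45
time_s: 25.62
eef_pos: [0.6048, -0.0425, 0.2532]
eef_rot: [-0.0, 0.761, 0.649, -0.0]
wrist_force: [0.2, -0.1, -0.2]
opening: 0.451
t 25.62 pos [ 0.6048 -0.0425  0.2532] jaw -9.04 tilt [-1.1e-03  3.0e-04 -1.0e+00] off mm [-0.1  0.2  1.2] spin 0.4598965204808394 q6 -0.11 F [ 0.2 -0.1 -0.2] op 0.451
0.06794732437605114 -99.46519491441602
0 [-0.1 -0. ]
6 [ 0.4 -7.1]
12 [  1.5 -14.1]
18 [  3.4 -21. ]
24 [  6.  -27.6]
30 [  9.3 -33.9]
36 [ 13.2 -39.9]
42 [ 17.8 -45.4]
48 [ 22.8 -50.4]
54 [ 28.4 -54.8]
60 [ 34.4 -58.6]
66 [ 40.7 -61.8]
72 [ 47.4 -64.3]
78 [ 54.3 -66.1]
84 [ 61.3 -67.2]
90 [ 68.4 -67.5]
```

```bash
python3 -m handwheel '[{"offset":[0.0004,-0.0071,0],"spin":6,"grip":0.45},{"offset":[0.0015,-0.0141,0],"spin":12,"grip":0.45},{"offset":[0.0034,-0.021,0],"spin":18,"grip":0.45},{"offset":[0.006,-0.0276,0],"spin":24,"grip":0.45},{"offset":[0.0093,-0.0339,0],"spin":30,"grip":0.45},{"offset":[0.0132,-0.0399,0],"spin":36,"grip":0.45},{"offset":[0.0178,-0.0454,0],"spin":42,"grip":0.45},{"offset":[0.0228,-0.0504,0],"spin":48,"grip":0.45},{"offset":[0.0284,-0.0548,0],"spin":54,"grip":0.45},{"offset":[0.0344,-0.0586,0],"spin":60,"grip":0.45},{"offset":[0.0407,-0.0618,0],"spin":66,"grip":0.45},{"offset":[0.0474,-0.0643,0],"spin":72,"grip":0.45},{"offset":[0.0474,-0.0643,0],"spin":72,"grip":0.45}]'
python3 - <<'E'
from h import *
plan(.605,-.0426,.252,-85.5)
a=[]
for n,(x,y) in(("top",(204,155)),("side",(230,160))):
  c=cams.camera(n); a.append(cv2.resize(c["color"][y:y+80,x:x+80,::-1],(400,400),interpolation=2))
cv2.imwrite("pics/a3.png",np.hstack(a))
E
```

```text
time_s: 27.25
eef_pos: [0.549, 0.0146, 0.2542]
eef_rot: [-0.0, 0.997, 0.079, 0.0]
wrist_force: [0.3, -0.4, -0.5]
opening: 0.453
t 27.25 pos [0.549  0.0146 0.2542] jaw -80.97 tilt [ 5.e-04  1.e-04 -1.e+00] off mm [46.3 65.3  2.2] spin 4.525105078437164 q6 1.22 F [ 0.3 -0.4 -0.5] op 0.453
```

View pics/a3.png

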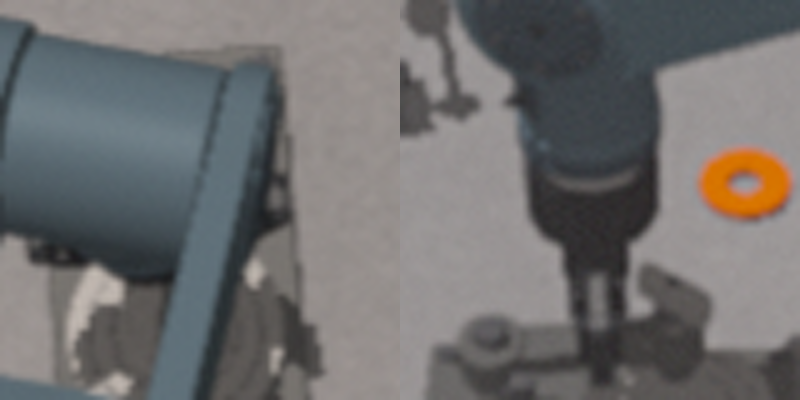

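```bash
python3 -m handwheel '[{"offset":[0.0001,-0.0036,0],"spin":3,"grip":0.45},{"offset":[0.0004,-0.0071,0],"spin":4.5,"grip":0.45},{"offset":[0.0004,-0.0071,0],"spin":4.5,"grip":0.45}]';python3 -m handwheel '[{"offset":[0.0,-0.001,0],"spin":0,"grip":0.45},{"offset":[0.0,-0.002,0],"spin":0,"grip":0.45},{"offset":[0,-0.002,0],"spin":0,"grip":0.45}]'
```

```text
time_s: 27.72
eef_pos: [0.5482, 0.0217, 0.2539]
eef_rot: [-0.0, 0.999, 0.039, -0.0]
wrist_force: [0.0, -0.6, 0.0]
opening: 0.452
time_s: 28.1
eef_pos: [0.548, 0.0235, 0.2539]
eef_rot: [0.0, 0.999, 0.039, -0.0]
wrist_force: [-1.4, -2.9, 0.9]
opening: 0.45
```

```bash
python3 -m handwheel '[{"offset":[0.0,-0.001,0],"spin":0,"grip":0.45},{"offset":[0,-0.001,0],"spin":0,"grip":0.45}]';python3 -m handwheel '[{"offset":[0.0,-0.001,0],"spin":0,"grip":0.45},{"offset":[0,-0.001,0],"spin":0,"grip":0.45}]'; python3 -c "
from h import *
plan(.605,-.0426,.252,-85.5)"
```

```text
time_s: 28.35
eef_pos: [0.5479, 0.0245, 0.2538]
eef_rot: [-0.0, 0.999, 0.039, -0.0]
wrist_force: [-2.0, -2.9, -0.0]
opening: 0.446
time_s: 28.6
eef_pos: [0.5478, 0.0254, 0.2538]
eef_rot: [0.0, 0.999, 0.039, -0.0]
wrist_force: [-2.6, -4.2, -1.0]
opening: 0.45
t 28.6 pos [0.5478 0.0254 0.2538] jaw -85.54 tilt [-5.e-04 -3.e-04 -1.e+00] off mm [51.7 72.2  1.8] spin -0.03872475115475993 q6 1.32 F [-2.6 -4.2 -1. ] op 0.45
```

```bash
for i in 1 2 3; do python3 -m handwheel '[{"offset":[0.0,-0.001,0],"spin":0,"grip":0.45},{"offset":[0,-0.001,0],"spin":0,"grip":0.45}]' | egrep 'pos|force'; done
```

```text
eef_pos: [0.5478, 0.0257, 0.2538]
wrist_force: [-1.8, -8.5, -0.5]
eef_pos: [0.5478, 0.026, 0.2538]
wrist_force: [-3.3, -12.9, -1.0]
eef_pos: [0.5478, 0.0263, 0.2538]
wrist_force: [-3.0, -16.5, -2.5]
```

The arm is on its stop: y stalled at 0.026 while the force rose to 16 N. Now I'll free the fingers, rise and look at the thumb bar.

```bash
python3 -m handwheel '[{"offset":[0,0.005,0],"spin":0,"grip":0.45},{"offset":[0,0.0085,0],"spin":0,"grip":0.45},{"offset":[0,0.0085,-0.04],"spin":0,"grip":0.45},{"offset":[0,0.0085,-0.1],"spin":0,"grip":0.45},{"offset":[-0.05,0.035,-0.12],"spin":0,"grip":0.45},{"offset":[-0.1,0.06,-0.12],"spin":0,"grip":0.45},{"offset":[-0.15,0.085,-0.12],"spin":0,"grip":0.45},{"offset":[-0.197,0.11,-0.12],"spin":0,"grip":0.45},{"offset":[-0.197,0.11,-0.12],"spin":0,"grip":0.45},{"offset":[-0.197,0.11,-0.12],"spin":0,"grip":0.45}]'
python3 - <<'E'
from h import *
plan(.605,-.0426,.252,-85.5)
a=[]
for n,(x,y) in(("top",(204,165)),("side",(230,175))):
  c=cams.camera(n); a.append(cv2.resize(c["color"][y:y+80,x:x+80,::-1],(400,400),interpolation=2))
  for r in landmark_of(c,"bar_mid")[:2]+landmark_of(c,"boss")[:1]: print(n,r)
cv2.imwrite("pics/b1.png",np.hstack(a))
E
```

```text
time_s: 30.6
eef_pos: [0.3603, -0.0964, 0.3744]
eef_rot: [0.0, 0.999, 0.039, 0.001]
wrist_force: [0.0, 0.2, -0.0]
opening: 0.45
t 30.6 pos [ 0.3603 -0.0964  0.3744] jaw -85.58 tilt [ 2.e-03 -2.e-04 -1.e+00] off mm [247.9 -34.9 122.9] spin -0.08149493009855746 q6 0.91 F [ 0.   0.2 -0. ] op 0.45
top {'uv': [234.2, 217.1], 'confidence': 0.46}
top {'uv': [238.1, 221.7], 'confidence': 0.4}
top {'uv': [236.2, 219.2], 'confidence': 0.91}
side {'uv': [285.0, 222.3], 'confidence': 0.53}
side {'uv': [286.9, 229.7], 'confidence': 0.95}
```

View pics/b1.png

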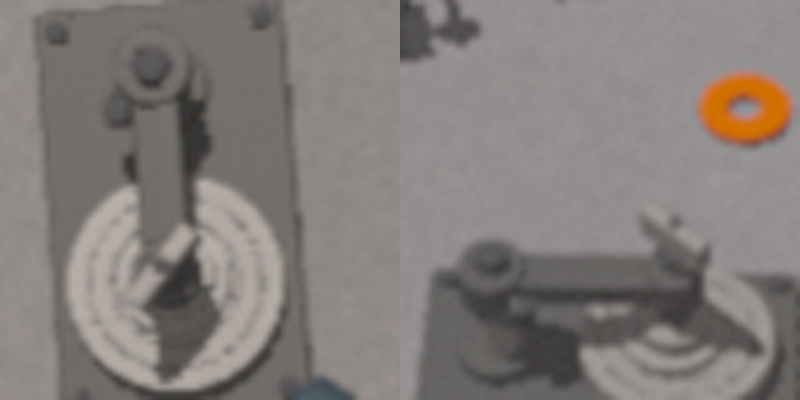

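The top view shows the arm over the pack with the bar running from crop (135,300) to (190,235), roughly -40° in the world, so the screw is at about 2.37 rad. I'll measure the bar axis more precisely.

Run:
```python
from h import *
np.set_printoptions(precision=4,suppress=True)
t=cams.camera("top");s=cams.camera("side")
a,b,w,f=222,203,30,20
im=cv2.resize(t["color"][b:b+w,a:a+w,::-1],(w*f,w*f),interpolation=cv2.INTER_CUBIC)
cv2.imwrite("pics/b2.png",im)
a,b=272,207
cv2.imwrite("pics/b3.png",cv2.resize(s["color"][b:b+w,a:a+w,::-1],(w*f,w*f),interpolation=cv2.INTER_CUBIC))
```

```text
(no output)
```

View pics/b2.png

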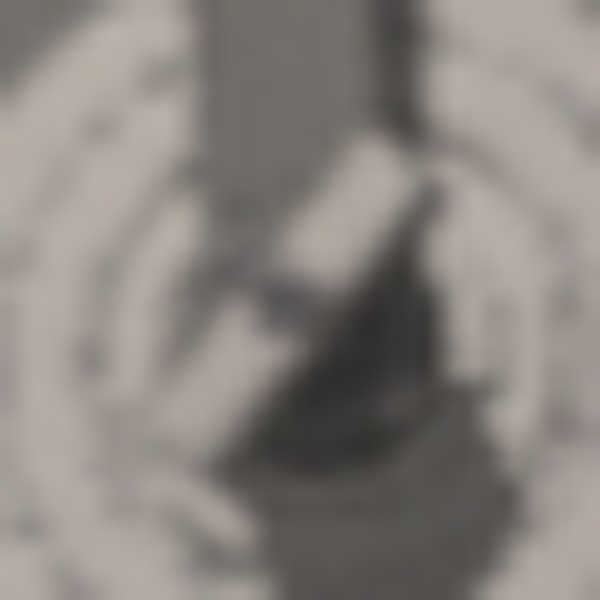

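View pics/b3.png

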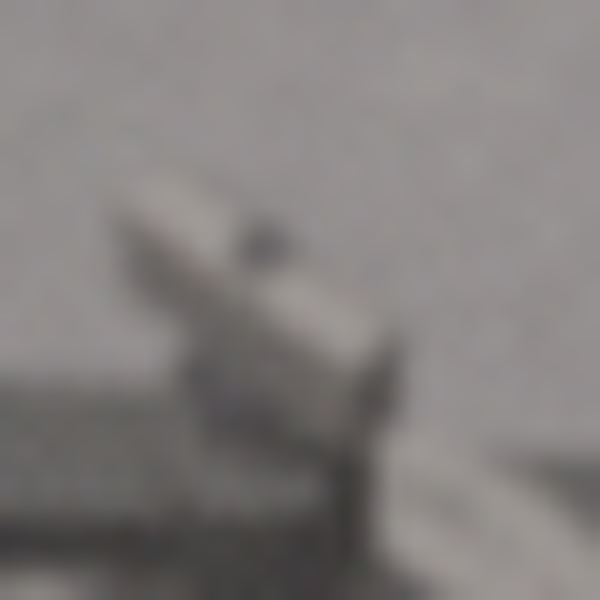

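Run:
```python
from h import *
np.set_printoptions(precision=4,suppress=True)
t=cams.camera("top");s=cams.camera("side")
for c,o,p in((t,(222,203),[(190,442),(397,155),(225,450),(418,200),(292,300)]),(s,(272,207),[(128,202),(375,345),(120,225),(345,365),(265,250)])):
  W=[at_z(c,(o[0]+x/20-.5,o[1]+y/20-.5),.138)[:2] for x,y in p]
  for i in(0,2): d=W[i+1]-W[i];print(W[i],W[i+1],"mid",(W[i]+W[i+1])/2,"len",np.hypot(*d),"ang",np.degrees(np.arctan2(d[1],d[0])))
  print("pin",W[4])
plan(.5063,.016,.31,48)
```

```text
[0.4882 0.0277] [0.5249 0.0015] mid [0.5065 0.0146] len 0.04516081448463836 ang -35.534178723348475
[0.4871 0.0232] [ 0.5191 -0.0013] mid [0.5031 0.011 ] len 0.040288147421424135 ang -37.42427139125297
pin [0.5063 0.0148]
[0.5255 0.0074] [0.4867 0.0313] mid [0.5061 0.0193] len 0.04559586072620862 ang 148.3846082763472
[0.5262 0.012 ] [0.4906 0.0355] mid [0.5084 0.0238] len 0.04263322757030491 ang 146.48626719807606
pin [0.5046 0.0147]
t 31.1 pos [ 0.36   -0.0963  0.3738] jaw -85.51 tilt [-0.0003  0.0002 -1.    ] off mm [ 154.6 -100.5   63.7] spin 46.493476467858784 q6 0.91 F [ 1.2 -0.2 -0.5] op 0.449
```

Averaging the two views, the bar is at about -35° (screw ≈ 2.45 rad), so the jaw goes to +55°. That leaves 140° of clockwise turn, which the last joint can cover without a regrip.

```bash
python3 -m handwheel '[{"offset":[0.05,-0.03,0],"spin":-140.5,"grip":0.4},{"offset":[0.1,-0.065,0],"spin":-140.5,"grip":0.4},{"offset":[0.1546,-0.1005,0],"spin":-140.5,"grip":0.4},{"offset":[0.1546,-0.1005,0],"spin":-140.5,"grip":0.4},{"offset":[0.1546,-0.1005,0],"spin":-140.5,"grip":0.4},{"offset":[0.1546,-0.1005,0],"spin":-140.5,"grip":0.4},{"offset":[0.1546,-0.1005,0],"spin":-140.5,"grip":0.4},{"offset":[0.1546,-0.1005,0],"spin":-140.5,"grip":0.4},{"offset":[0.1546,-0.1005,0],"spin":-140.5,"grip":0.4},{"offset":[0.1546,-0.1005,0],"spin":-140.5,"grip":0.4},{"offset":[0.1546,-0.1005,0],"spin":-140.5,"grip":0.4},{"offset":[0.1546,-0.1005,0],"spin":-140.5,"grip":0.4},{"offset":[0.1546,-0.1005,0],"spin":-140.5,"grip":0.4},{"offset":[0.1546,-0.1005,0],"spin":-140.5,"grip":0.4},{"offset":[0.1546,-0.1005,0.03],"spin":-140.5,"grip":0.4},{"offset":[0.1546,-0.1005,0.055],"spin":-140.5,"grip":0.4},{"offset":[0.1546,-0.1005,0.055],"spin":-140.5,"grip":0.4},{"offset":[0.1546,-0.1005,0.055],"spin":-140.5,"grip":0.4}]'
python3 - <<'E'
from h import *
plan(.5063,.016,.286,55)
c=cams.camera("side")
cv2.imwrite("pics/b4.png",cv2.resize(c["color"][170:250,245:325,::-1],(480,480),interpolation=2))
E
```

```text
time_s: 33.35
eef_pos: [0.5066, 0.0156, 0.3198]
eef_rot: [0.001, 0.302, 0.953, 0.0]
wrist_force: [-0.0, -0.0, 0.2]
opening: 0.403
t 33.35 pos [0.5066 0.0156 0.3198] jaw 54.87 tilt [ 1.e-03 -2.e-04 -1.e+00] off mm [ 0.5  0.1 33.8] spin -0.13059998500347092 q6 -1.16 F [-0.  -0.   0.2] op 0.403
```

View pics/b4.png

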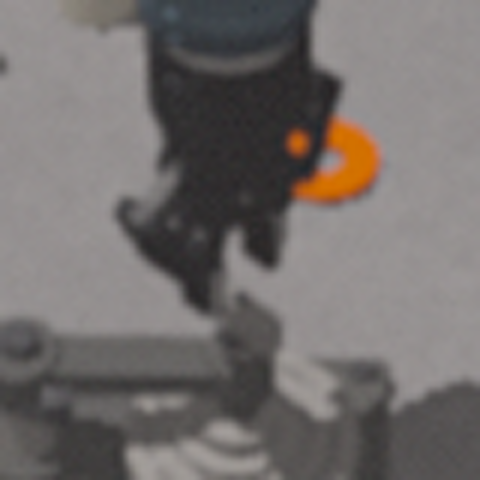

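The fingertips at (202,305) and (265,265) straddle the bar at (240,320). Lowering, then gripping.

```bash
python3 -m handwheel '[{"offset":[0,0,0.015],"spin":0,"grip":0.4},{"offset":[0,0,0.028],"spin":0,"grip":0.4},{"offset":[0,0,0.033],"spin":0,"grip":0.4},{"offset":[0,0,0.033],"spin":0,"grip":0.4}]'
python3 -m handwheel '[{"offset":[0,0,0],"spin":0,"grip":0.25},{"offset":[0,0,0],"spin":0,"grip":0.12},{"offset":[0,0,0],"spin":0,"grip":0},{"offset":[0,0,0],"spin":0,"grip":0},{"offset":[0,0,0],"spin":0,"grip":0}]'; python3 -c "
from h import *
plan(.5063,.016,.286,55);print(ctrl.get_obs()['torque'])"
```

```text
time_s: 33.9
eef_pos: [0.5059, 0.0157, 0.2852]
eef_rot: [-0.001, 0.301, 0.954, -0.0]
wrist_force: [-0.4, -0.7, 0.3]
opening: 0.398
time_s: 34.52
eef_pos: [0.506, 0.0153, 0.2865]
eef_rot: [-0.0, 0.301, 0.954, -0.001]
wrist_force: [-5.3, -3.3, 4.9]
opening: 0.129
t 34.52 pos [0.506  0.0153 0.2865] jaw 54.97 tilt [-9.0e-04 -1.3e-03 -1.0e+00] off mm [0.2 0.8 0.5] spin -0.027966073511123568 q6 -1.16 F [-5.3 -3.3  4.9] op 0.129
[-0.54430856  0.83090715  0.03302968]
```

```bash
python3 -m handwheel '[{"offset":[0,-0.0004,0],"spin":0,"grip":0},{"offset":[0,-0.0004,0.0002],"spin":8,"grip":0},{"offset":[0,-0.0004,0.0004],"spin":16,"grip":0},{"offset":[0,-0.0004,0.0005],"spin":24,"grip":0},{"offset":[0,-0.0004,0.0007],"spin":32,"grip":0},{"offset":[0,-0.0004,0.0009],"spin":40,"grip":0},{"offset":[0,-0.0004,0.0009],"spin":40,"grip":0}]'; python3 -c "
from h import *
plan(.5063,.016,.286,15);print(ctrl.get_obs()['torque'])
c=cams.camera('side')
cv2.imwrite('pics/b5.png',cv2.resize(c['color'][170:250,245:325,::-1],(480,480),interpolation=2))"
```

```text
time_s: 35.4
eef_pos: [0.5056, 0.0148, 0.2855]
eef_rot: [-0.0, 0.61, 0.793, -0.001]
wrist_force: [-7.0, -5.1, 8.7]
opening: 0.128
t 35.4 pos [0.5056 0.0148 0.2855] jaw 14.88 tilt [-0.0017 -0.0017 -1.    ] off mm [ 1.   1.  -0.5] spin -0.11769798025639489 q6 -0.46 F [-7.  -5.1  8.7] op 0.128
[-0.87236652  1.31146504 -0.07913964]
```

View pics/b5.png

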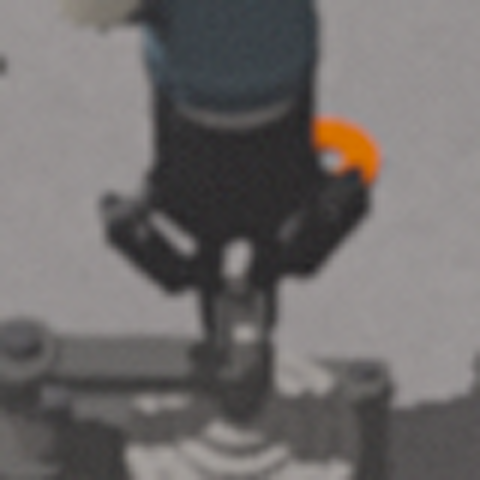

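```bash
python3 -m handwheel '[{"offset":[-0.0002,-0.0007,-0.0008],"spin":0,"grip":0},{"offset":[-0.0002,-0.0007,-0.0008],"spin":8,"grip":0},{"offset":[-0.0002,-0.0007,-0.0006],"spin":16,"grip":0},{"offset":[-0.0002,-0.0007,-0.0004],"spin":24,"grip":0},{"offset":[-0.0002,-0.0007,-0.0002],"spin":32,"grip":0},{"offset":[-0.0002,-0.0007,0],"spin":40,"grip":0},{"offset":[-0.0002,-0.0007,0],"spin":40,"grip":0}]'; python3 -c "
from h import *
plan(.5063,.016,.286,15);print(ctrl.get_obs()['torque'])"
```

```text
time_s: 36.33
eef_pos: [0.5047, 0.0147, 0.2849]
eef_rot: [-0.0, 0.844, 0.536, -0.001]
wrist_force: [-6.4, -3.5, 4.5]
opening: 0.129
t 36.33 pos [0.5047 0.0147 0.2849] jaw -25.13 tilt [-2.3e-03 -8.0e-04 -1.0e+00] off mm [ 1.9  0.9 -1.1] spin -40.12815429322492 q6 0.23 F [-6.4 -3.5  4.5] op 0.129
[-0.58937708  1.00809598 -0.04982635]
```

```bash
python3 -m handwheel '[{"offset":[0,0,0.0001],"spin":8,"grip":0},{"offset":[0,0,0.0003],"spin":16,"grip":0},{"offset":[0,0,0.0005],"spin":24,"grip":0},{"offset":[0,0,0.0006],"spin":32,"grip":0},{"offset":[0,0,0.0008],"spin":40,"grip":0},{"offset":[0,0,0.0008],"spin":40,"grip":0}]'; python3 -c "
from h import *
plan(.5063,.016,.286,15);print(ctrl.get_obs()['torque'])"
python3 -m handwheel '[{"offset":[0,0,0.0001],"spin":6,"grip":0},{"offset":[0,0,0.0003],"spin":12,"grip":0},{"offset":[0,0,0.0003],"spin":12,"grip":0}]'; python3 -c "
from h import *
plan(.5063,.016,.286,15);print(ctrl.get_obs()['torque'])"
```

```text
time_s: 37.08
eef_pos: [0.5044, 0.0151, 0.2841]
eef_rot: [-0.0, 0.977, 0.215, -0.002]
wrist_force: [-8.1, -2.0, 6.5]
opening: 0.125
t 37.08 pos [0.5044 0.0151 0.2841] jaw -65.12 tilt [-3.4e-03  2.0e-04 -1.0e+00] off mm [ 2.1 -0.  -1.9] spin -80.12252264386618 q6 0.93 F [-8.1 -2.   6.5] op 0.125
[-0.23390578  1.3275554  -0.05221435]
time_s: 37.45
eef_pos: [0.5044, 0.0152, 0.284]
eef_rot: [-0.0, 0.994, 0.112, -0.002]
wrist_force: [-8.0, -0.4, 7.7]
opening: 0.127
t 37.45 pos [0.5044 0.0152 0.284 ] jaw -77.1 tilt [-3.5e-03  4.0e-04 -1.0e+00] off mm [ 2.  -0.4 -2. ] spin 87.90353649037326 q6 1.14 F [-8.  -0.4  7.7] op 0.127
[-0.16557536  1.53012801 -0.04245577]
```

Still only drag (-0.04 to -0.05 N m). I expect the seat near jaw -85.6°, so small steps from here.

```bash
for i in 1 2 3; do python3 -m handwheel '[{"offset":[0,0,0.0001],"spin":1.5,"grip":0},{"offset":[0,0,0.0001],"spin":3,"grip":0},{"offset":[0,0,0.0001],"spin":3,"grip":0}]' >/dev/null; python3 -c "
from h import *
plan(.5063,.016,.286,15);print(ctrl.get_obs()['torque'])"; done
```

```text
t 37.83 pos [0.5044 0.0152 0.284 ] jaw -80.04 tilt [-3.5e-03  4.0e-04 -1.0e+00] off mm [ 2.  -0.4 -2. ] spin 84.95927811844595 q6 1.19 F [-9.2 -0.5  8.7] op 0.128
[-0.09355958  1.55161587 -0.00285644]
t 38.2 pos [0.5044 0.0153 0.284 ] jaw -83.04 tilt [-3.4e-03  5.0e-04 -1.0e+00] off mm [ 1.9 -0.5 -2. ] spin 81.96203750889799 q6 1.24 F [-9.3 -0.4  9.8] op 0.129
[-0.10990871  1.66584309 -0.03783108]
t 38.58 pos [0.5044 0.0153 0.2839] jaw -86.01 tilt [-3.4e-03  4.0e-04 -1.0e+00] off mm [ 1.9 -0.6 -2.1] spin 78.99018514292814 q6 1.3 F [-8.5  0.2  8.8] op 0.123
[-0.01567806  1.75354402  0.18431248]
```

```bash
for i in 1 2; do python3 -m handwheel '[{"offset":[0,0,0],"spin":1,"grip":0},{"offset":[0,0,0],"spin":2,"grip":0},{"offset":[0,0,0],"spin":2,"grip":0}]' >/dev/null; python3 -c "
from h import *
plan(.5063,.016,.286,15);print(ctrl.get_obs()['torque'])"; done
```

```text
t 38.95 pos [0.5045 0.0154 0.284 ] jaw -87.93 tilt [-3.2e-03  1.0e-04 -1.0e+00] off mm [ 1.8 -0.5 -2. ] spin 77.0713122321095 q6 1.33 F [-9.7  1.  10.4] op 0.131
[-0.0087682   1.64355741  0.71994519]
t 39.33 pos [0.5045 0.0154 0.284 ] jaw -89.87 tilt [-3.1e-03 -2.0e-04 -1.0e+00] off mm [ 1.8 -0.6 -2. ] spin 75.13264889075708 q6 1.36 F [-8.8  0.3 10.8] op 0.126
[0.01750036 1.58220831 1.20474889]
```

It has seated: the torque climbs from -0.04 to 0.72 to 1.20 N m, with onset at about jaw -85.4°, matching the expected bar-along-arm angle of -85.6°. I'll unwind to the onset and check, then back off 90°.

```bash
python3 -m handwheel '[{"offset":[0,0,0],"spin":-1.5,"grip":0},{"offset":[0,0,0],"spin":-3,"grip":0},{"offset":[0,0,0],"spin":-4.4,"grip":0},{"offset":[0,0,0],"spin":-4.4,"grip":0}]' >/dev/null; python3 -c "
from h import *
plan(.5063,.016,.286,4.6);print(ctrl.get_obs()['torque'])
c=cams.camera('top');x,y=204,165;d=cams.camera('side')
cv2.imwrite('pics/b6.png',np.hstack([cv2.resize(c['color'][y:y+80,x:x+80,::-1],(400,400),interpolation=2),cv2.resize(d['color'][175:255,245:325,::-1],(400,400),interpolation=2)]))"
```

```text
t 39.83 pos [0.5044 0.0153 0.284 ] jaw -85.6 tilt [-3.4e-03  5.0e-04 -1.0e+00] off mm [ 1.9 -0.6 -2. ] spin 89.8034816367807 q6 1.29 F [-10.6   0.   10.4] op 0.132
[-0.04162219  1.70579006  0.06000247]
```

View pics/b6.png

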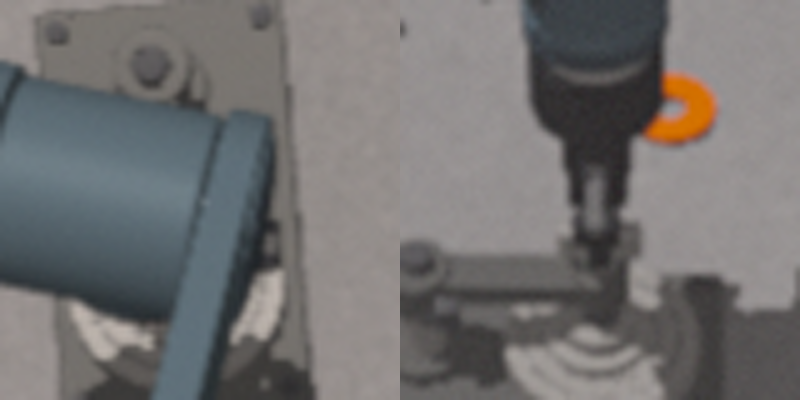

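```bash
python3 -m handwheel '[{"offset":[0,0,-0.0003],"spin":-8,"grip":0},{"offset":[0,0,-0.0006],"spin":-16,"grip":0},{"offset":[0,0,-0.0009],"spin":-24,"grip":0},{"offset":[0,0,-0.0012],"spin":-32,"grip":0},{"offset":[0,0,-0.0015],"spin":-40,"grip":0},{"offset":[0,0,-0.0018],"spin":-48,"grip":0},{"offset":[0,0,-0.002],"spin":-56,"grip":0},{"offset":[0,0,-0.0022],"spin":-64,"grip":0},{"offset":[0,0,-0.0024],"spin":-72,"grip":0},{"offset":[0,0,-0.0026],"spin":-80,"grip":0},{"offset":[0,0,-0.0028],"spin":-86,"grip":0},{"offset":[0,0,-0.0028],"spin":-90.2,"grip":0},{"offset":[0,0,-0.0028],"spin":-90.2,"grip":0},{"offset":[0,0,-0.0028],"spin":-90.2,"grip":0}]'
python3 - <<'E'
from h import *
plan(.5063,.016,.286,4.6);print(ctrl.get_obs()['torque'])
a=[]
for n,(x,y) in(("top",(204,155)),("side",(245,175))):
  c=cams.camera(n); a.append(cv2.resize(c["color"][y:y+80,x:x+80,::-1],(400,400),interpolation=2)); cv2.imwrite(f"pics/full_{n}.png",c["color"][:,:,::-1])
cv2.imwrite("pics/b7.png",np.hstack(a))
E
```

```text
time_s: 41.68
eef_pos: [0.5049, 0.0148, 0.2858]
eef_rot: [-0.0, 0.679, 0.734, -0.001]
wrist_force: [-3.0, -3.7, -2.6]
opening: 0.123
t 41.67 pos [0.5049 0.0148 0.2858] jaw 4.47 tilt [-1.7e-03 -5.0e-04 -1.0e+00] off mm [ 1.1  1.5 -0.2] spin -0.1258397543550558 q6 -0.28 F [-3.  -3.7 -2.6] op 0.123
[-0.70671891  0.68479022  0.06568801]
```

View pics/b7.png

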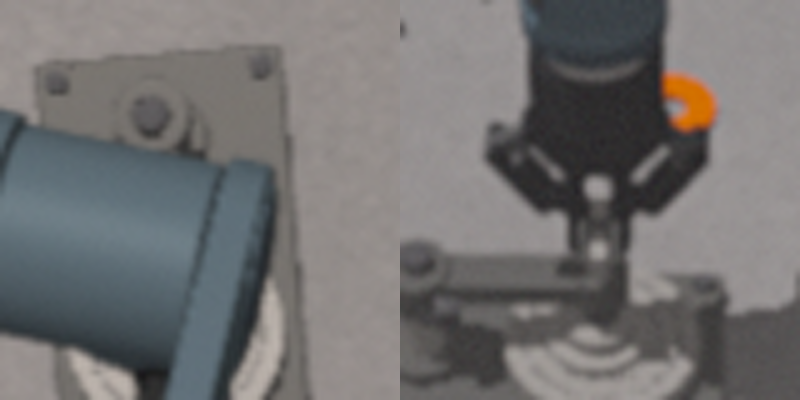

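View pics/full_side.png

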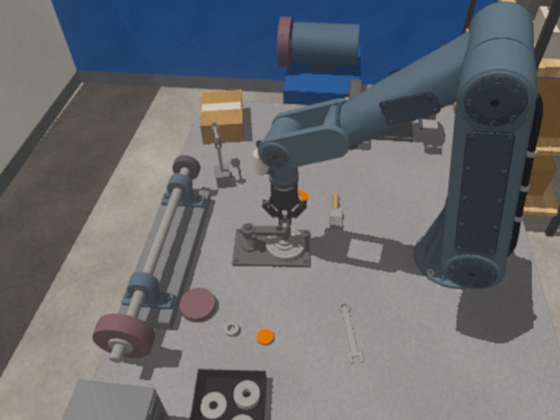

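Final state: the bar is turned 89.9° back from the seat, drag torque is 0.07 N m, and the bar is still gripped (opening 0.123). The side force of the grip on the arm (3.7 N towards the stop, against about 2 N of arm friction) holds it there. In the full picture the bystanders in view stand where they were. Handing in.

```bash
python3 -c "
from bench import ctrl
print(ctrl.hand_in())"
```

```text
the job is handed in; nothing more can be done
None
```

I built the pack, swung the clamp arm to its stop, seated the screw and backed it off a quarter turn. I handed in at 41.7 s with the thumb bar still gripped. `hand_in` gives no verdict.

- **Pack:** I used the grey ring and the grey disc, not the orange ones. Each was lowered until it touched, and squeezed at right angles to centre it. The side camera showed knife and cap concentric with the plate within about 1 mm. The top camera put the knife up to 2 mm and the cap a few mm towards +x; I took this as edge shading because the same bias showed on the bench.
- **Arm:** I pushed it until its motion stalled and the force rose to 16 N. It did not appear to leave the stop afterwards, because the grip kept pressing it that way.
- **Screw:** The seat torque began at jaw angle about -85.4°, where the bar lies along the arm, and I went about 4.5° past it, to 1.2 N m. The screw ended at +4.5°, which is 89.9° back from the seat, with only drag torque left.
- **Bystanders:** Those visible in the last side picture were unmoved. The bottle and kitchen knife were mostly hidden behind the arm, so I could not check those two.
- **Slip on the way:** After placing the knife I retreated towards +x instead of -x. Nothing was touched.

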